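Set a row of fresh castings to a straightedge

TASK

On the glue board, slide the straightedge forward until its far edge touches both brass pins, and do this before any casting goes on the board. Then open the hinged mould, take out all the castings and lay each one flat on the board, boss up, centred on a pencil tick of its own (any tick) with its short end snug and square against the straightedge's near edge. Finish with the mould shut and the straightedge still touching both pins, and do not knock over the glue bottle or the white tub.

Things in the scene. Friction and masses are not known exactly. Their poses are not given: they have to be found in the camera images.
- glue_board: fixed plywood board 150 x 340 x 18 mm flat on the bench, right of centre; origin at the centre of its underside, x away from the robot, y along its length (+y left), top 18 mm above the origin. Four thin pencil lines across it are the ticks; two brass pins (6 mm diameter, 16 mm above the top) stand 200 mm apart near its far edge
- pin_left (a point): axis of the left brass pin where it leaves the board's top (board frame x 60, y +100 mm)
- pin_right (a point): axis of the right brass pin where it leaves the board's top (board frame x 60, y -100 mm)
- tick_0 (a point): on the board's top, on pencil line 0 (0 rightmost, 70 mm apart): where a casting's origin lies when it is centred on this line and touches the near edge of a straightedge that touches both pins. Axes as the board's; the casting's x axis lies along this x, either way round
- tick_1 (a point): on the board's top, on pencil line 1 (0 rightmost, 70 mm apart): where a casting's origin lies when it is centred on this line and touches the near edge of a straightedge that touches both pins. Axes as the board's; the casting's x axis lies along this x, either way round
- tick_2 (a point): on the board's top, on pencil line 2 (0 rightmost, 70 mm apart): where a casting's origin lies when it is centred on this line and touches the near edge of a straightedge that touches both pins. Axes as the board's; the casting's x axis lies along this x, either way round
- tick_3 (a point): on the board's top, on pencil line 3 (0 rightmost, 70 mm apart): where a casting's origin lies when it is centred on this line and touches the near edge of a straightedge that touches both pins. Axes as the board's; the casting's x axis lies along this x, either way round
- straightedge: aluminium bar 34 (x) x 280 (y) x 8 mm, about 0.45 kg, loose (3 N slides it), lying on the board short of the pins. Black grip along its middle: 16 mm wide in x, 90 mm long, top 28 mm above the underside; grasp across x. Origin: centre of the underside. Its +x edge is the far one that goes against the pins (both pin axes then at x = 20 mm in its frame); castings go against its -x edge
- mould: grey two-part metal mould fixed at the left. Origin on its underside below the middle of the row of 4 cavities: at x = -81, -27, 27, 81 mm, y = 0, each 49 x 39 mm, 16 mm deep, floor 16 mm above the origin. Lower half 32 mm high (parting face), 236 mm long in x, from y = -34 to +58 mm
- mould_lid (a joint): upper half of the mould, 30 mm thick, hinged along the mould's +y side: 0 = shut, 1.9 rad = fully open, leaning back to +y. Stiff hinge: it stays where it is left (about 4 N at the handle moves it). It may stand a little ajar at the start. The castings' bosses fit in recesses in it
- lid_handle (a point): middle of the round black bar of the lid's D-handle: 10 mm diameter, 80 mm long, parallel to the mould's x, 30 mm off the lid's front edge; it can turn between the fingers as the lid swings. Shut: 122 mm from the hinge axis in -y, 12 mm above the parting face (44 mm above the bench). Open: above and behind the hinge. The point's axes turn with the lid
- lid_hinge (a point): point of the hinge axis level with the handle's middle, at mould x 35, y 58, z 32 mm; the axis runs along the mould's x
- block_0: plaster casting, all alike, about 80 g: a rectangular foot 46 (x) x 36 (y) x 15 mm with a boss 30 (x) x 20 (y) mm on top rising to 36 mm; origin at the centre of its underside, z up. Grasp the boss across its 20 mm. In the mould its foot sits in a cavity and only the boss stands above the parting face. Its short ends are the faces at x = +-23 mm
- block_1: plaster casting, all alike, about 80 g: a rectangular foot 46 (x) x 36 (y) x 15 mm with a boss 30 (x) x 20 (y) mm on top rising to 36 mm; origin at the centre of its underside, z up. Grasp the boss across its 20 mm. In the mould its foot sits in a cavity and only the boss stands above the parting face. Its short ends are the faces at x = +-23 mm
- block_2: plaster casting, all alike, about 80 g: a rectangular foot 46 (x) x 36 (y) x 15 mm with a boss 30 (x) x 20 (y) mm on top rising to 36 mm; origin at the centre of its underside, z up. Grasp the boss across its 20 mm. In the mould its foot sits in a cavity and only the boss stands above the parting face. Its short ends are the faces at x = +-23 mm
- block_3: plaster casting, all alike, about 80 g: a rectangular foot 46 (x) x 36 (y) x 15 mm with a boss 30 (x) x 20 (y) mm on top rising to 36 mm; origin at the centre of its underside, z up. Grasp the boss across its 20 mm. In the mould its foot sits in a cavity and only the boss stands above the parting face. Its short ends are the faces at x = +-23 mm
- glue_a: white squeeze bottle of glue, 48 mm diameter, 154 mm high, standing behind the board; origin at the centre of its foot
- tub_white: white tub of filler, 72 mm diameter, 68 mm high, standing at the back between board and mould; origin at the centre of its foot

How it is judged (in metres and radians):
On the way:
1. the straightedge touches both pins while every casting is still in the mould (x of pin_left in the frame of straightedge between 0.017 and 0.0225 m and x of pin_right in the frame of straightedge between 0.017 and 0.0225 m and height (world z) of straightedge below 0.022 m and angle between straightedge's own z axis and vertical below 0.03 rad and horizontal distance between each of block_0, block_1, block_2, block_3 and mould below 0.12 m), for 0.3 s.
At the end, for the whole second after the job is handed in: the straightedge lies flat on the board with both pins within 2.5 mm of its far edge; every casting lies boss up on the board within 8 mm of a tick of its own, its end within 3 mm of the straightedge's near edge and square to it within 4 degrees; the mould is shut (under 0.06 rad); all at rest (x of pin_left in the frame of straightedge between 0.017 and 0.0225 m and x of pin_right in the frame of straightedge between 0.017 and 0.0225 m and height (world z) of each of straightedge, block_0, block_1, block_2, block_3 below 0.022 m and angle between straightedge's own z axis and vertical below 0.03 rad and linear speed of each of straightedge, block_0, block_1, block_2, block_3 below 0.02 m/s and (horizontal distance between block_0 and tick_0 below 0.008 m or horizontal distance between block_0 and tick_1 below 0.008 m or horizontal distance between block_0 and tick_2 below 0.008 m or horizontal distance between block_0 and tick_3 below 0.008 m) and x of each of block_0, block_1, block_2, block_3 in the frame of straightedge above -0.043 m and angle between the x axis of each of block_0, block_1, block_2, block_3 and the x axis of straightedge, either way round below 0.07 rad and angle between each of block_0, block_1, block_2, block_3's own z axis and vertical below 0.08 rad and (horizontal distance between block_1 and tick_0 below 0.008 m or horizontal distance between block_1 and tick_1 below 0.008 m or horizontal distance between block_1 and tick_2 below 0.008 m or horizontal distance between block_1 and tick_3 below 0.008 m) and (horizontal distance between block_2 and tick_0 below 0.008 m or horizontal distance between block_2 and tick_1 below 0.008 m or horizontal distance between block_2 and tick_2 below 0.008 m or horizontal distance between block_2 and tick_3 below 0.008 m) and (horizontal distance between block_3 and tick_0 below 0.008 m or horizontal distance between block_3 and tick_1 below 0.008 m or horizontal distance between block_3 and tick_2 below 0.008 m or horizontal distance between block_3 and tick_3 below 0.008 m) and value of joint mould_lid below 0.06 rad); the robot touches nothing.
It fails at once if the glue bottle is knocked over (angle between glue_a's own z axis and vertical above 0.6 rad).
It fails at once if the white tub is knocked over (angle between tub_white's own z axis and vertical above 0.6 rad).
Of block_0, block_1, block_2, block_3 only 3 to 4 are there at a start; the rules pass over those that are not, and their reading is None.
At some moment in a run one of straightedge, block_0, block_1, block_2, block_3 may be knocked a few centimetres aside while the robot is not near it.
It also fails if it takes over 210 s, if anything falls off the work surface, if the arm or the gripper's body presses on something with over 40 N, if the wrist force passes 120 N, or if a joint passes its speed limit or range.

ROBOT

A 6-joint arm with a two-finger parallel gripper is mounted at the origin on a cart in front of the work surface, level with it; the furniture and walls round the work are solid. World frame = base frame: x ahead of the robot, y to its left, z up, the work surface at z = 0. Lengths are in m, angles in degrees, forces in N, time in s.
With the tool pointing down it reaches from about 0.4 to 0.825 m from the base axis. Payload 7 kg.
Tool frame: the origin (TCP) lies midway between the tips of the shut fingers; the grasp point (between the pads) lies 19 mm behind it; z points along the fingers, y is the direction in which the jaws open and shut (so a half turn about z gives the same grasp; the last joint's range is limited). The gripper opens to 88 mm and grips with 3 to 60 N. Pads are 19 mm wide; open, the fingers measure 130 mm over their backs; the gripper's body (78 mm by 193 mm) begins 47 mm behind the grasp point.
Start: joints at [-57.118, 20.546, 0.682, 0, -70.136, -16.507], TCP at [0.19, -0.648, 0.199] pointing down, gripper open.
Joint ranges: [-176.03, 176.03], [-82.01, 121.73], [-58.28, 71.71], [-173.87, 95.51], [-174.79, -0.11], [-173.66, 173.66]. Speed limits (degrees/s): [136.94, 136.94, 172.46, 180, 180, 180].

INTERFACE

Orientations are given as [roll, pitch, yaw] about the fixed x, y, z axes, in that order (R = Rz(yaw) Ry(pitch) Rx(roll)).
In Python, from plant import ctrl, snapshot gives the robot as it stands.
- The arm moves only by the shell command python3 -m pendant 'ROWS'. ROWS is JSON, a list of rows, each a list of 7 numbers: the shift along the tool's x, y, z in m, then the turn, a rotation vector about the tool's x, y, z in rad, then the opening, from -1 (shut) to 1 (fully open), so that 0 is half open. In form: [[x, y, z, ax, ay, az, jaw], ...]. A call has 1 to 12 rows; each row is the pose to reach, as a shift and turn from the pose commanded when the call began, along the tool's axes at that moment; what a row does not reach only later rows make up. A row lasts 1/8 s, in which the tool goes at most 62.5 mm and 10.7 degrees, less where a joint would pass 70% of its speed; a pose out of reach is approached as far as the arm can. A call with a gripper value outside its range is refused whole. The fingers move at their own pace and stop on an object; the grip force is fixed at half the most. Time passes only in rows, so rows that repeat a pose let the fingers close. It gives the time, the measured TCP pose, the force and the opening at its end, in the units of the state.
- ctrl.get_obs(): the state, without advancing time (a new reading comes with each control period).
- snapshot(name): name is "scene" or "top"; returns a dict with "image" (400x640x3 uint8, blue, green, red), "mtx" (3x3 intrinsics, pixels), "eye" and "attitude" of the camera in the world. Camera axes: x right, y up, looking along -z (the intrinsics and any distortion apply to the point x, -y, -z); pixel columns grow to the right and rows downward; lengths in m; the calibration is good to about 2 mm. A picture is of the moment at which its call begins. There is no depth.
- ctrl.close_job(): hands the job in, once; it reports no verdict.
The state is a dict: "clock": time; "joint_pos": joint angles; "qvel": joint speeds; "tau": joint torques, N m; "tool_pos": TCP position; "orientation": TCP orientation; "force": force on the tool from outside, world axes, zero at the start; "moment": the same for the moment, N m; "opening": finger opening in m.
Only numpy, scipy, OpenCV 4.12 (cv2) and the standard library are available. Lean on these libraries where they do the work, as an engineer would, in place of code of your own. Each camera call takes 0.05 s, during which the arm holds its last target.

## Working session

There is one attempt and no reset: what is moved stays moved. The work goes in short steps, Python scripts to look and compute and a shell command to move; the robot and the scene stay as the last step left them, time stands still between calls to the robot, and variables do not carry over. Pictures are saved under pics/ and viewed, and the job is handed in when it is done.

```bash
ls; mkdir -p pics; python3 - <<'E'
from plant import ctrl, snapshot
import cv2
print(ctrl.get_obs())
for n in ("scene","top"):
    s=snapshot(n); cv2.imwrite(f"pics/{n}0.png",s["image"]); print(n,s["mtx"],s["eye"],s["attitude"],[k for k in s])
E
```

```text
pics
{'clock': 0.0, 'joint_pos': array([-5.71194058e+01,  2.05899167e+01,  6.36382680e-01, -2.00820276e-02,
       -7.01342167e+01, -1.65074394e+01]), 'qvel': array([ 0.10884407, -0.06337666,  0.0398691 ,  0.0404423 ,  0.05451008,
       -0.00482183]), 'tau': array([ 2.48864953e-04, -5.82727039e+01,  2.93069834e+01,  6.99713454e+00,
        7.24869737e-03, -1.43083153e-04]), 'tool_pos': array([ 0.19012227, -0.64715101,  0.19855978]), 'orientation': array([ 1.79910501e+02, -6.83532744e-03, -1.63633679e+02]), 'force': array([0.18707457, 0.30278534, 0.16740022]), 'moment': array([-0.02184913,  0.0074375 ,  0.03000666]), 'opening': 0.08761060320941533}
scene [[367.40899833   0.         324.29980241]
 [  0.         367.40899833 201.75495022]
 [  0.           0.           1.        ]] [0.70959882 0.87525469 0.72080249] [ 49.67461825  -1.30194697 174.57794898] ['image', 'mtx', 'eye', 'attitude']
top [[407.42729825   0.         316.29344907]
 [  0.         407.42729825 197.30615265]
 [  0.           0.           1.        ]] [0.38173213 0.10142932 1.24132197] [ 11.17737188   0.65000632 -90.5488521 ] ['image', 'mtx', 'eye', 'attitude']
```

View pics/scene0.png

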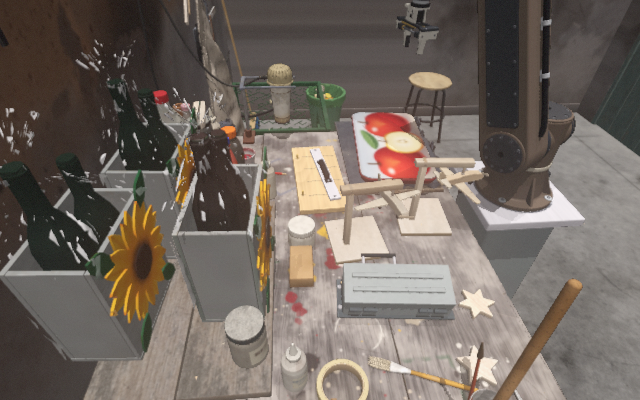

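View pics/top0.png

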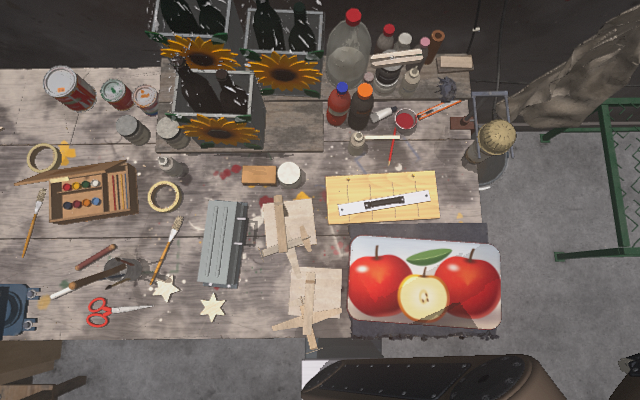

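```bash
cat > h.py <<'E'
import numpy as np, cv2
from scipy.spatial.transform import Rotation as R
from plant import ctrl, snapshot
def shot(n,name):
    s=snapshot(n); cv2.imwrite(f"pics/{name}.png",s["image"]); return s
def cam(s): return R.from_euler("xyz",s["attitude"],degrees=True).as_matrix(),np.array(s["eye"]),np.array(s["mtx"])
def ray(s,u,v,z):
    Rm,e,K=cam(s); d=Rm@np.array([(u-K[0,2])/K[0,0],-(v-K[1,2])/K[1,1],-1]); return e+d*(z-e[2])/d[2]
def proj(s,p):
    Rm,e,K=cam(s); c=Rm.T@(np.array(p)-e); return K[0,0]*c[0]/-c[2]+K[0,2], K[1,1]*(-c[1])/-c[2]+K[1,2]
def crop(s,u0,v0,u1,v1,f,name):
    im=s["image"][v0:v1,u0:u1]; im=cv2.resize(im,None,fx=f,fy=f,interpolation=cv2.INTER_CUBIC)
    st=20
    for u in range((u0+st-1)//st*st,u1,st):
        cv2.line(im,((u-u0)*f,0),((u-u0)*f,6),(0,0,255),1); cv2.putText(im,str(u),((u-u0)*f,16),0,.35,(0,0,255),1)
    for v in range((v0+st-1)//st*st,v1,st):
        cv2.line(im,(0,(v-v0)*f),(6,(v-v0)*f),(0,0,255),1); cv2.putText(im,str(v),(8,(v-v0)*f+4),0,.35,(0,0,255),1)
    cv2.imwrite(f"pics/{name}.png",im); return im.shape
E
python3 - <<'E'
from h import *
t=shot("top","t1"); s=shot("scene","s1")
print(crop(t,310,150,450,240,5,"tb"),crop(t,180,190,260,300,5,"tm"),crop(s,280,130,480,250,4,"sb"),crop(s,320,240,480,330,5,"sm"))
for p in [(1,0,0),(.7,0,0),(.7,.3,0),(.4,.3,0),(.5,-.2,0)]: print(p,proj(t,p),proj(s,p))
E
```

```text
(450, 700, 3) (550, 400, 3) (480, 800, 3) (450, 800, 3)
(1, 0, 0) (np.float64(349.69380817189216), np.float64(85.42173478151165)) (np.float64(195.1726955210512), np.float64(200.70171355628253))
(0.7, 0, 0) (np.float64(352.12959218128947), np.float64(174.1141718157905)) (np.float64(295.203621689105), np.float64(196.44443351207016))
(0.7, 0.3, 0) (np.float64(256.66584595651153), np.float64(175.2707789006628)) (np.float64(299.41153627031156), np.float64(273.9474162365922))
(0.4, 0.3, 0) (np.float64(254.78651836072402), np.float64(272.2549279009167)) (np.float64(418.19753405119127), np.float64(266.71751408352884))
(0.5, -0.2, 0) (np.float64(419.7582441754563), np.float64(237.16502582203563)) (np.float64(349.93840890547034), np.float64(158.11838930949685))
```

View pics/tb.png

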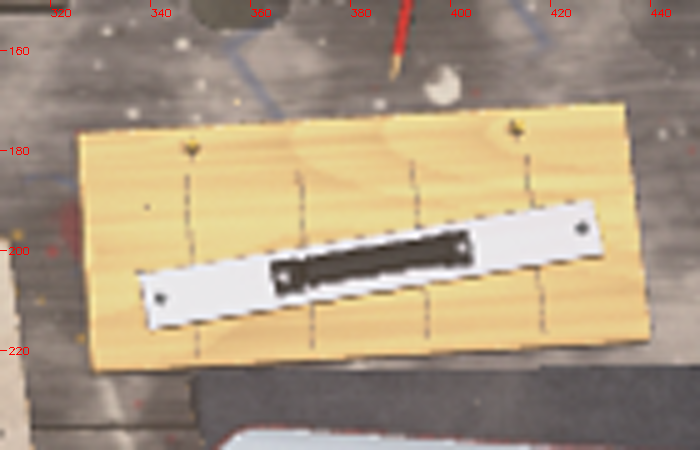

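View pics/tm.png

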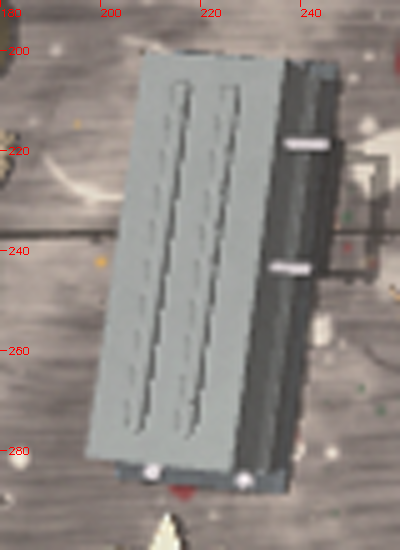

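View pics/sb.png

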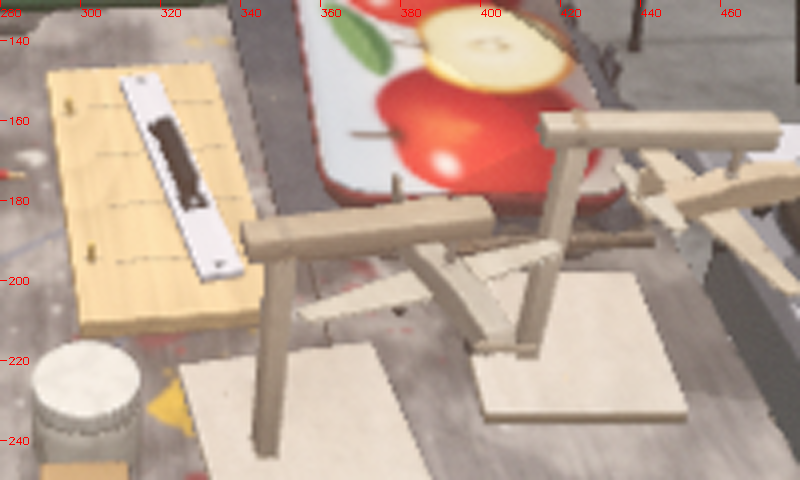

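View pics/sm.png

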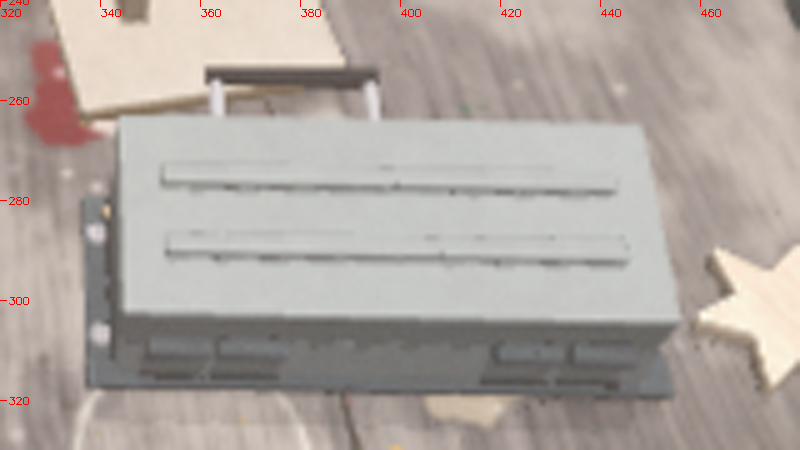

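```bash
cat >> h.py <<'E'
from scipy.optimize import least_squares
def fit(obs,x0):
    # obs: list of (s,(u,v),(x,y,z local)) ; pose x,y,yaw(deg)
    def f(q):
        c,sn=np.cos(q[2]),np.sin(q[2]); r=[]
        for s,uv,p in obs:
            w=(q[0]+c*p[0]-sn*p[1],q[1]+sn*p[0]+c*p[1],p[2]); a=proj(s,w); r+=[a[0]-uv[0],a[1]-uv[1]]
        return np.array(r)
    o=least_squares(f,x0,loss="soft_l1"); return o.x,f(o.x).reshape(-1,2)
E
python3 - <<'E'
from h import *
t=shot("top","t1"); s=shot("scene","s1")
T=lambda a,b:(310+a/5-.4,150+b/5-.4)
S=lambda a,b:(280+a/4-.4,130+b/4-.4)
c=[(.075,.17,.018),(.075,-.17,.018),(-.075,-.17,.018),(-.075,.17,.018)]
ob=[(t,T(78,133),c[0]),(t,T(626,103),c[1]),(t,T(650,341),c[2]),(t,T(92,371),c[3])]
os_=[(s,S(80,325),c[0]),(s,S(47,72),c[1]),(s,S(212,63),c[2])]
for o in (ob,os_,ob+os_):
    q,r=fit(o,[.62,-.1,0]); print(q[:2],np.degrees(q[2]),r.round(1).tolist())
c=[(.017,.14,.026),(.017,-.14,.026),(-.017,-.14,.026),(-.017,.14,.026)]
o=[(t,T(136,273),c[0]),(t,T(593,201),c[1]),(t,T(603,257),c[2]),(t,T(150,329),c[3])]
o2=[(s,S(205,277),c[0]),(s,S(119,80),c[1]),(s,S(155,74),c[2]),(s,S(243,270),c[3])]
for o in (o,o2,o+o2):
    q,r=fit(o,[.6,-.1,0]); print("SE",q[:2],np.degrees(q[2]),r.round(1).tolist())
M=lambda a,b:(180+a/5-.4,190+b/5-.4)
N=lambda a,b:(320+a/5-.4,240+b/5-.4)
# lid top corners z=.062, assumed shut
c=[(.118,.058,.062),(.118,-.034,.062),(-.118,-.034,.062),(-.118,.058,.062)]
o=[(t,M(143,54),c[0]),(t,M(286,61),c[1]),(t,M(234,471),c[2]),(t,M(86,456),c[3])]
o2=[(s,N(123,312),c[0]),(s,N(119,117),c[1]),(s,N(641,125),c[2]),(s,N(680,322),c[3])]
for o in (o,o2,o+o2):
    q,r=fit(o,[.5,.35,0]); print("M",q[:2],np.degrees(q[2]),r.round(1).tolist())
E
```

```text
[ 0.62309354 -0.08746311] 2.4373979104410277 [[-0.2, -0.3], [-0.0, -0.2], [0.6, 0.2], [-0.3, 0.2]]
[ 0.62255652 -0.08585224] 2.5580346250718806 [[0.0, -0.1], [-0.2, 0.1], [0.1, 0.0]]
[ 0.6228537  -0.08712151] 2.488378923771046 [[-0.4, -0.2], [-0.1, -0.2], [0.5, 0.3], [-0.3, 0.3], [-0.2, -0.4], [-0.2, -0.2], [0.1, -0.2]]
SE [ 0.60335324 -0.09127122] 8.460896089746843 [[0.4, 0.1], [-0.2, 0.2], [0.2, -0.2], [-0.5, -0.1]]
SE [ 0.60363083 -0.0906899 ] 9.213709665845139 [[-0.7, 0.1], [-0.3, -0.5], [0.1, -0.1], [0.9, 0.2]]
SE [ 0.6035221  -0.09117233] 8.748801971797395 [[0.4, 0.3], [-0.3, -0.1], [0.1, -0.5], [-0.5, 0.1], [-1.0, 0.0], [0.1, -0.6], [0.5, -0.2], [0.5, 0.2]]
M [0.48842191 0.38918015] -5.398311686183447 [[-1.2, -0.7], [1.0, 0.5], [1.3, -0.1], [-1.1, 0.1]]
M [0.48498277 0.38032931] -7.109984501378025 [[0.0, -3.0], [0.4, 2.2], [-1.5, 4.5], [0.4, -0.7]]
M [0.48704272 0.38516179] -5.878060802049533 [[0.5, -0.3], [2.7, 1.0], [2.4, 0.5], [-0.0, 0.4], [0.0, 0.1], [-0.5, 4.7], [-2.2, 5.3], [0.6, 0.3]]
```

```bash
python3 - <<'E'
from h import *
t=shot("top","t1"); s=shot("scene","s1")
im=t["image"][190:300,180:270]; im=cv2.resize(im,None,fx=5,fy=5,interpolation=cv2.INTER_CUBIC)
im=cv2.convertScaleAbs(im,alpha=1.6,beta=20); cv2.imwrite("pics/tm2.png",im)
M=lambda a,b:(180+a/5-.4,190+b/5-.4)
N=lambda a,b:(320+a/5-.4,240+b/5-.4)
c=[(.118,0,.03),(.118,-.092,.03),(-.118,-.092,.03),(-.118,0,.03)]
o=[(t,M(143,54),c[0]),(t,M(286,61),c[1]),(t,M(234,471),c[2]),(t,M(86,456),c[3])]
o2=[(s,N(123,312),c[0]),(s,N(119,117),c[1]),(s,N(641,125),c[2]),(s,N(680,322),c[3]),(s,N(206,74),(.075,-.122,.012)),(s,N(379,76),(-.005,-.122,.012))]
def f(q,obs):
    r=[];th=q[3]
    for cm,uv,p in obs:
        y=.058+p[1]*np.cos(th)+p[2]*np.sin(th); z=.032+p[2]*np.cos(th)-p[1]*np.sin(th)
        a,b=np.cos(q[2]),np.sin(q[2]); w=(q[0]+a*p[0]-b*y,q[1]+b*p[0]+a*y,z); k=proj(cm,w); r+=[k[0]-uv[0],k[1]-uv[1]]
    return np.array(r)
for ob in (o,o2,o+o2):
    q=least_squares(f,[.5,.35,0,.1],args=(ob,),loss="soft_l1"); print(q.x,np.degrees(q.x[2]),f(q.x,ob).reshape(-1,2).round(1).tolist())
E
```

```text
[ 0.48689702  0.37989275 -0.09687538  0.21254106] -5.550550141219556 [[-0.1, -0.4], [0.1, -0.4], [0.0, 0.3], [-0.1, 0.4]]
[ 0.4864936   0.37707472 -0.09956921  0.24665714] -5.704895690198362 [[-0.1, 0.2], [-0.1, -0.6], [0.0, -0.3], [0.3, 0.1], [0.1, 0.1], [-0.3, 0.3]]
[ 0.48660627  0.37744733 -0.098279    0.25164153] -5.630972188877835 [[0.5, -0.3], [0.1, -0.6], [-0.1, 0.4], [0.3, 0.4], [-0.0, 0.5], [-0.1, -0.5], [0.1, -0.2], [0.4, 0.3], [0.1, 0.1], [-0.3, 0.4]]
```

View pics/tm2.png

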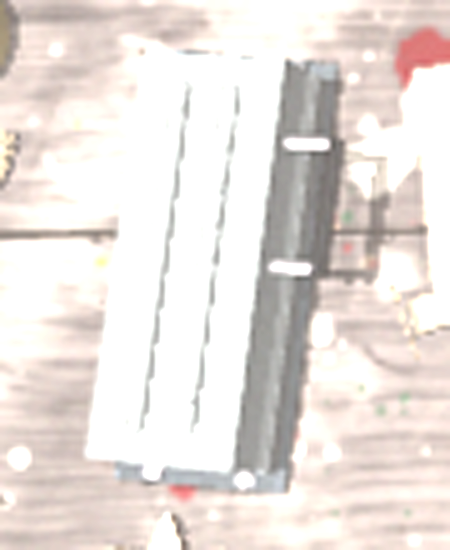

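```bash
python3 - <<'E'
from h import *
t=shot("top","t1"); s=shot("scene","s1")
crop(t,230,180,360,360,4,"tw"); crop(s,310,140,490,270,4,"sw"); crop(s,380,0,460,70,8,"sg")
E
```

```text
(no output)
```

View pics/tw.png

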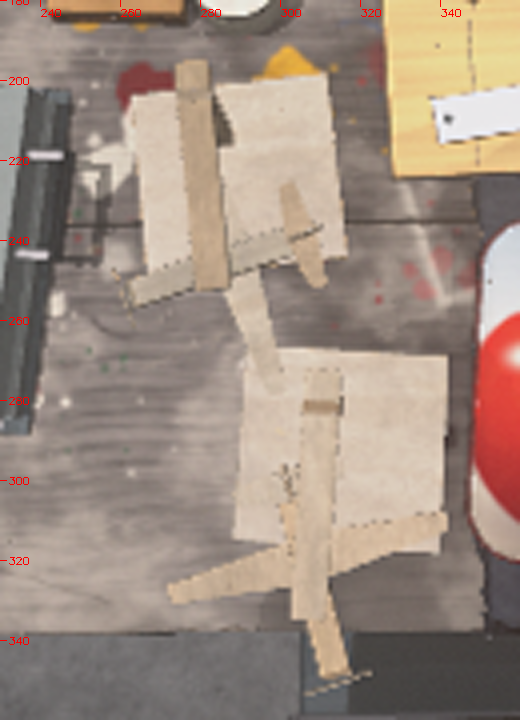

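View pics/sw.png

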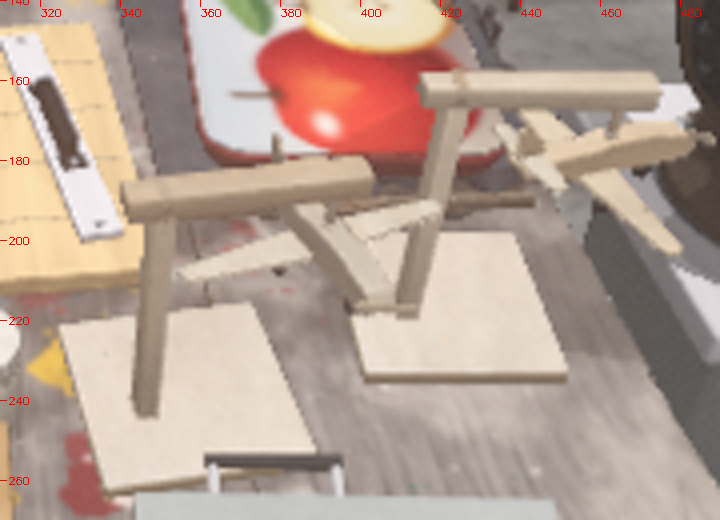

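View pics/sg.png

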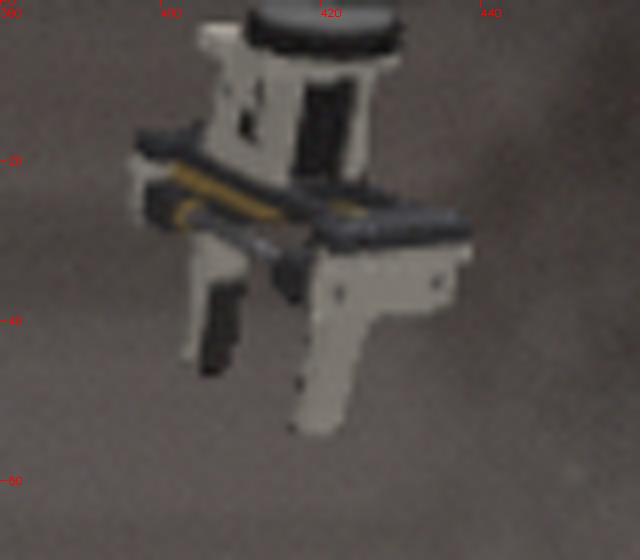

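```bash
python3 - <<'E'
from h import *
t=shot("top","t1"); s=shot("scene","s1")
T=lambda a,b:(230+a/4-.4,180+b/4-.4)
S=lambda a,b:(310+a/4-.4,140+b/4-.4)
P={"st1 far":(T(192,62),S(125,183)),"st1 near":(T(212,288),S(362,160)),"st2 far":(T(322,368),S(423,78)),"st2 near":(T(310,617),S(657,76)),
"pl2 wing":(T(172,592),S(676,250)),"pl1 wingR":(T(322,232),S(440,206)),"pl1 wingL":(T(127,290),S(180,278))}
for k,(a,b) in P.items():
    q=least_squares(lambda p:np.r_[np.array(proj(t,p))-a,np.array(proj(s,p))-b],[.5,.1,.1]); print(k,q.x.round(3),q.fun.round(1))
for k,b in {"gl":(0,0)}.items(): pass
# footprint bases z=0
for a in [(130,100),(325,75),(345,255),(145,275),(250,350),(447,355),(437,550),(235,540)]: print(ray(t,*T(*a),.005).round(3))
# tub, glue
for z,a in [(.068,(289,173)),(.0,(169,170))]: print(ray(t,*a,z).round(3))
E
```

```text
st1 far [0.595 0.212 0.201] [ 0.1 -0.4  0.4  0.1]
st1 near [0.45  0.197 0.2  ] [ 0.4 -0.9  0.9  0.2]
st2 far [0.397 0.128 0.211] [ 0. -0.  0.  0.]
st2 near [0.249 0.137 0.212] [-0.1  0.2 -0.2 -0. ]
pl2 wing [0.256 0.228 0.146] [-0.2  0.4 -0.4 -0.1]
pl1 wingR [0.434 0.152 0.144] [ -8.1  20.4 -20.5  -4.7]
pl1 wingL [0.514 0.24  0.132] [  8.4 -22.9  20.6   5.1]
[0.605 0.281 0.005]
[0.623 0.13  0.005]
[0.484 0.116 0.005]
[0.471 0.267 0.005]
[0.414 0.188 0.005]
[0.409 0.04  0.005]
[0.269 0.051 0.005]
[0.277 0.198 0.005]
[0.688 0.193 0.068]
[0.721 0.578 0.   ]
```

```bash
cat >> h.py <<'E'
def go(pos,yaw,tilt=0,axisyaw=0):
    """tool-frame shift/rotvec from measured pose to pos, tool down with yaw; tilt(deg) about world horizontal axis at axisyaw"""
    o=ctrl.get_obs(); A=R.from_euler("xyz",o["orientation"],degrees=True)
    B=R.from_euler("xyz",[180,0,yaw],degrees=True)
    if tilt: B=R.from_rotvec(np.radians(tilt)*np.array([np.cos(np.radians(axisyaw)),np.sin(np.radians(axisyaw)),0]))*B
    d=A.inv().apply(np.array(pos)-o["tool_pos"]); r=(A.inv()*B).as_rotvec()
    print("t",round(o["clock"],2),"pos",o["tool_pos"].round(4),"rpy",o["orientation"].round(2),"F",o["force"].round(1),"open",round(o["opening"],4))
    print("shift",d.round(4).tolist(),"dist",np.linalg.norm(d).round(3),"rot",r.round(4).tolist(),"deg",np.degrees(np.linalg.norm(r)).round(1))
E
python3 - <<'E'
from h import *
go((.6035,-.0911,.10),-81.25)
t=shot("top","t1"); crop(t,330,110,440,160,6,"tg")
E
```

```text
t 0.6 pos [ 0.1903 -0.6476  0.1995] rpy [-180.      0.   -163.62] F [0.2 0.1 1.2] open 0.0875
shift [-0.5533, 0.4174, 0.0995] dist 0.7 rot [-0.0, 0.0, -1.4377] deg 82.4
```

View pics/tg.png

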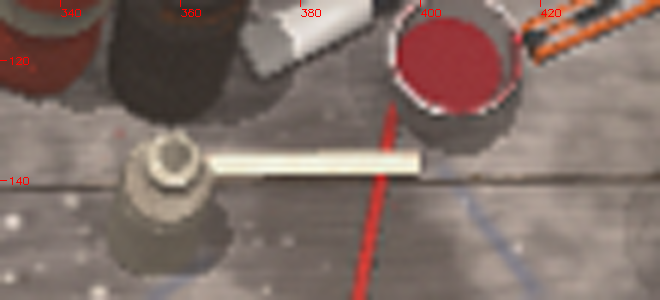

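```bash
python3 -m pendant '[[-0.553,0.417,0.06,0,0,-1.4377,-0.2],[-0.553,0.417,0.06,0,0,-1.4377,-0.2],[-0.553,0.417,0.06,0,0,-1.4377,-0.2],[-0.553,0.417,0.06,0,0,-1.4377,-0.2],[-0.553,0.417,0.06,0,0,-1.4377,-0.2],[-0.553,0.417,0.06,0,0,-1.4377,-0.2],[-0.553,0.417,0.06,0,0,-1.4377,-0.2],[-0.553,0.417,0.06,0,0,-1.4377,-0.2],[-0.553,0.417,0.06,0,0,-1.4377,-0.2],[-0.553,0.417,0.06,0,0,-1.4377,-0.2],[-0.553,0.417,0.06,0,0,-1.4377,-0.2],[-0.553,0.417,0.06,0,0,-1.4377,-0.2]]'
python3 - <<'E'
from h import *
t=shot("top","t2");s=shot("scene","s2")
go((.6035,-.0911,.031),-81.25)
q=least_squares(lambda p:np.r_[np.array(proj(t,p))-(357.5,136),np.array(proj(s,p))-(295,345)],[.8,0,.15]);print(q.x,q.fun)
print(ray(t,357.5,136,.154))
crop(t,330,110,450,240,4,"t2c");crop(s,260,80,380,200,6,"s2c")
E
```

```text
clock: 2.15
tool_pos: [0.6051, -0.0885, 0.1387]
orientation: [180.0, -0.0, -81.0]
force: [0.2, 0.8, -0.3]
opening: 0.035
t 2.25 pos [ 0.6035 -0.0906  0.139 ] rpy [179.95  -0.   -81.14] F [-0.8 -0.1  0.7] open 0.035
shift [0.0005, 0.0, 0.108] dist 0.108 rot [0.0008, -0.0, 0.0019] deg 0.1
[ 0.89247684 -0.04577135 -0.84782044] [ -9.70792397  42.75105923 -36.67092047 -11.42779528]
[ 0.77033988 -0.00536924  0.154     ]
```

View pics/t2c.png

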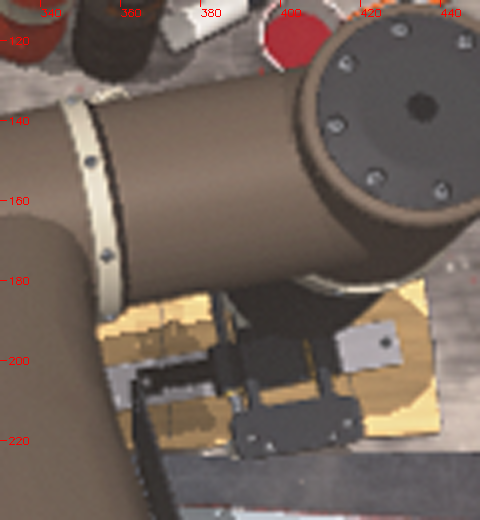

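View pics/s2c.png

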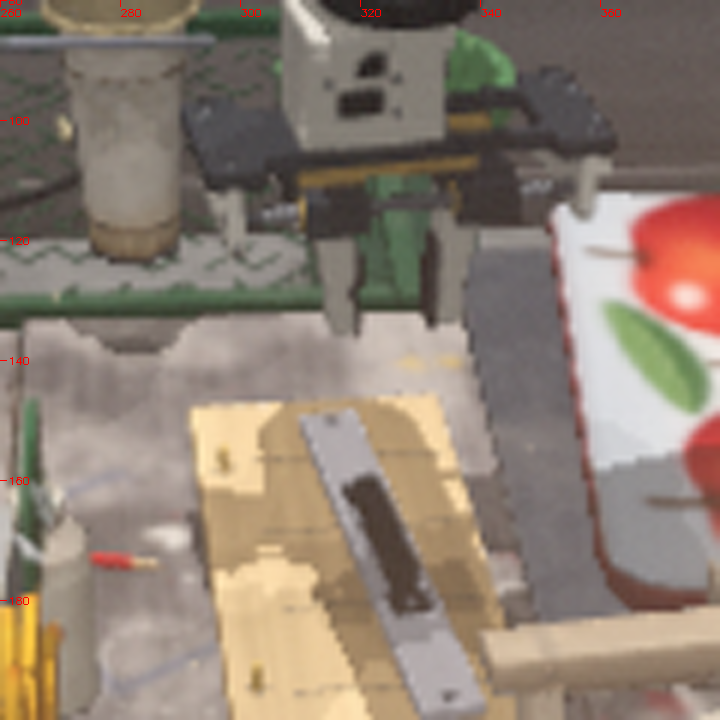

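```bash
python3 -m pendant '[[0,0,0.05,0,0,0,-0.2],[0,0,0.09,0,0,0,-0.2],[0,0,0.108,0,0,0,-0.2],[0,0,0.108,0,0,0,-0.2],[0,0,0.108,0,0,0,-1],[0,0,0.108,0,0,0,-1],[0,0,0.108,0,0,0,-1],[0,0,0.108,0,0,0,-1]]'
python3 - <<'E'
from h import *
go((.6035,-.0911,.031),-81.25)
E
```

```text
clock: 3.25
tool_pos: [0.6035, -0.0915, 0.0319]
orientation: [-180.0, 0.0, -81.2]
force: [-0.7, 0.3, 0.4]
opening: 0.0022
t 3.25 pos [ 0.6035 -0.0915  0.0319] rpy [-179.95    0.    -81.25] F [-0.7  0.3  0.4] open 0.0022
shift [-0.0004, -0.0001, 0.0009] dist 0.001 rot [-0.0008, 0.0, 0.0001] deg 0.0
```

```bash
python3 - <<'E'
from h import *
t=shot("top","t3");s=shot("scene","s3")
crop(t,320,160,450,240,6,"t3c");crop(s,280,100,380,220,5,"s3c")
E
```

```text
(no output)
```

View pics/t3c.png

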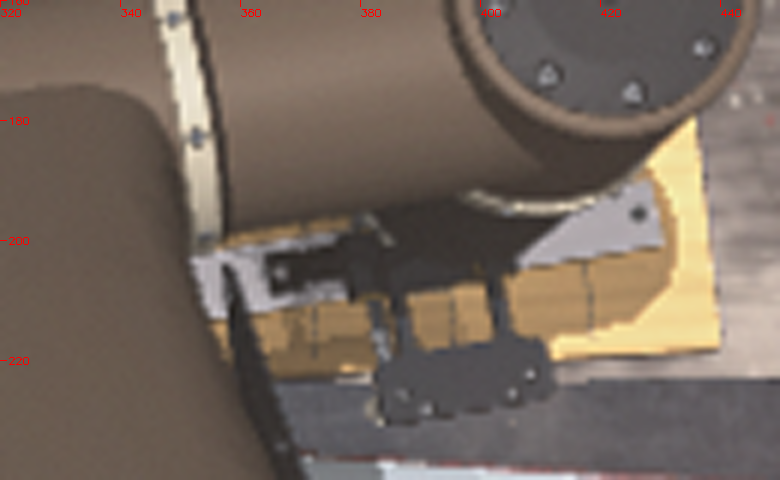

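View pics/s3c.png

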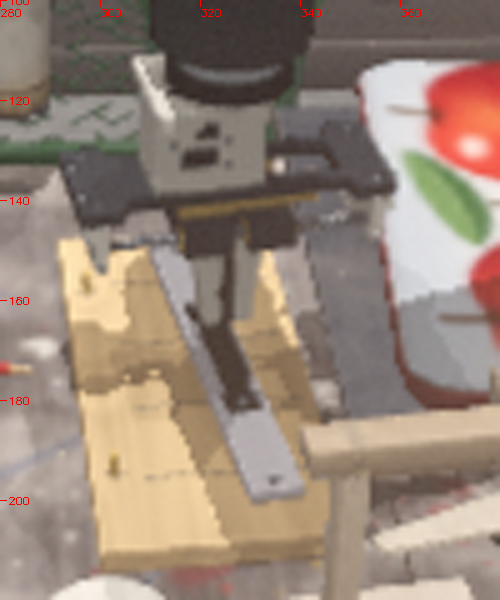

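```bash
python3 - <<'E'
from h import *
s=shot("scene","s3")
im=s["image"].copy()
o=ctrl.get_obs(); print(o["opening"],proj(s,o["tool_pos"]),o["tool_pos"])
im=cv2.resize(im[130:190,295:355],None,fx=12,fy=12,interpolation=cv2.INTER_CUBIC)
cv2.imwrite("pics/s3d.png",im[:600])
for x,y in [(.008,.045),(.008,-.045),(-.008,.045),(-.008,-.045)]:
    a=np.radians(8.7); print(np.round(proj(s,(.6035+x*np.cos(a)-y*np.sin(a),-.0911+x*np.sin(a)+y*np.cos(a),.046)),1))
E
```

```text
0.0007470765074639304 (np.float64(323.91824072075644), np.float64(169.65096516458)) [ 0.60333816 -0.09154653  0.03156722]
[325.  174.5]
[318.3 158.7]
[330.  173.8]
[323.  158.1]
```

View pics/s3d.png

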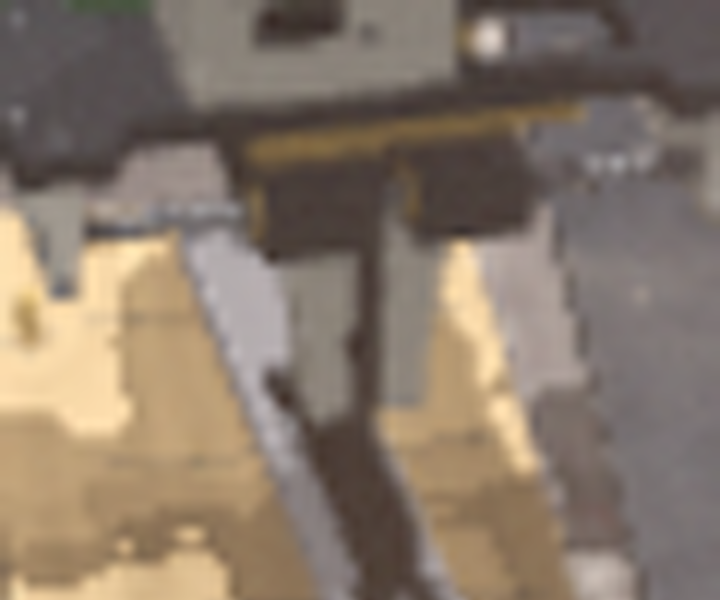

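```bash
python3 - <<'E'
from h import *
s=shot("scene","s3"); t=shot("top","t4")
A=R.from_euler("xyz",[180,0,-81.14],degrees=True)
for P,w,n in (((.6035,-.0906,.139),.0175,"s2"),((.6033,-.0915,.0316),.0005,"s3")):
  for sg in (1,-1):
    for tx in (-.0095,.0095):
      for z in (0,-.019):
        p=np.array(P)+A.apply([tx,sg*w,z]); print(n,sg,tx,z,np.round(proj(s,p),1),np.round(proj(t,p),1))
E
```

```text
s2 1 -0.0095 0 [331.  141.9] [387.6 201.8]
s2 1 -0.0095 -0.019 [331.3 136.4] [388.7 200.5]
s2 1 0.0095 0 [329.4 138.7] [394.4 200.7]
s2 1 0.0095 -0.019 [329.6 133.2] [395.7 199.4]
s2 -1 -0.0095 0 [319.8 143.2] [385.1 189.5]
s2 -1 -0.0095 -0.019 [319.9 137.6] [386.2 188. ]
s2 -1 0.0095 0 [318.3 140. ] [391.9 188.4]
s2 -1 0.0095 -0.019 [318.4 134.5] [393.1 186.9]
s3 1 -0.0095 0 [324.8 171.3] [381.1 202.9]
s3 1 -0.0095 -0.019 [325.  166.4] [382.  201.8]
s3 1 0.0095 0 [323.4 168. ] [387.3 201.9]
s3 1 0.0095 -0.019 [323.5 163.1] [388.3 200.7]
s3 -1 -0.0095 0 [324.5 171.3] [381.  202.6]
s3 -1 -0.0095 -0.019 [324.6 166.5] [381.9 201.4]
s3 -1 0.0095 0 [323.1 168. ] [387.2 201.6]
s3 -1 0.0095 -0.019 [323.2 163.2] [388.2 200.4]
```

```bash
python3 -m pendant '[[0,0,0,0,0,0,-0.2],[0,0,0,0,0,0,-0.2],[0,0,0,0,0,0,-0.2],[0,0,0.005,0,0,0,-0.2],[0,0,0.010,0,0,0,-0.2],[0,0,0.014,0,0,0,-0.2],[0,0,0.014,0,0,0,-0.2]]'
python3 - <<'E'
from h import *
s=shot("scene","s4"); print(ctrl.get_obs()["force"])
im=cv2.resize(s["image"][130:190,295:355],None,fx=10,fy=10,interpolation=cv2.INTER_CUBIC)
cv2.imwrite("pics/s4d.png",im[:600])
E
```

```text
clock: 4.38
tool_pos: [0.6029, -0.0917, 0.0169]
orientation: [179.9, 0.0, -81.3]
force: [-0.4, 0.6, 0.1]
opening: 0.0349
[-0.53192279 -0.62955235  0.25252496]
```

View pics/s4d.png

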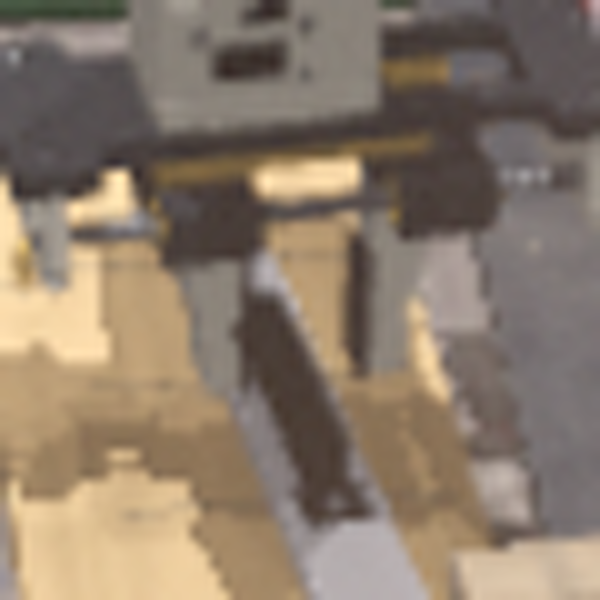

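```bash
python3 - <<'E'
from h import *
s=shot("scene","s4")
o=ctrl.get_obs();A=R.from_euler("xyz",o["orientation"],degrees=True)
for sg in (-1,1):
  for tx in (-.0095,.0095):
   for z in (0,-.012,-.019,-.025):
    print(sg,tx,z,np.round((np.array(proj(s,o["tool_pos"]+A.apply([tx,sg*.0175,z])))-(295,130))*10,0))
E
```

```text
-1 -0.0095 0 [243. 456.]
-1 -0.0095 -0.012 [244. 426.]
-1 -0.0095 -0.019 [244. 408.]
-1 -0.0095 -0.025 [244. 392.]
-1 0.0095 0 [229. 422.]
-1 0.0095 -0.012 [230. 392.]
-1 0.0095 -0.019 [230. 374.]
-1 0.0095 -0.025 [230. 359.]
1 -0.0095 0 [348. 442.]
1 -0.0095 -0.012 [349. 412.]
1 -0.0095 -0.019 [350. 394.]
1 -0.0095 -0.025 [350. 379.]
1 0.0095 0 [333. 409.]
1 0.0095 -0.012 [334. 379.]
1 0.0095 -0.019 [335. 361.]
1 0.0095 -0.025 [335. 346.]
```

```bash
python3 -m pendant '[[0,0,0.005,0,0,0,-0.2],[0,0,0.009,0,0,0,-0.2],[0,0,0.009,0,0,0,-0.2],[0,0,0.009,0,0,0,-1],[0,0,0.009,0,0,0,-1],[0,0,0.009,0,0,0,-1],[0,0,0.009,0,0,0,-1]]'
python3 - <<'E'
from h import *
s=shot("scene","s5"); o=ctrl.get_obs(); print(o["force"],o["moment"],o["opening"])
im=cv2.resize(s["image"][130:190,295:355],None,fx=10,fy=10,interpolation=cv2.INTER_CUBIC)
cv2.imwrite("pics/s5d.png",im[:600])
E
```

```text
clock: 5.35
tool_pos: [0.6035, -0.0916, 0.0086]
orientation: [-180.0, -0.0, -81.2]
force: [0.9, -1.2, -0.6]
opening: 0.0158
[-0.09863896  0.31730414 -1.05338776] [ 0.1331768  -0.13928411 -0.0077219 ] 0.015960123777213845
```

View pics/s5d.png

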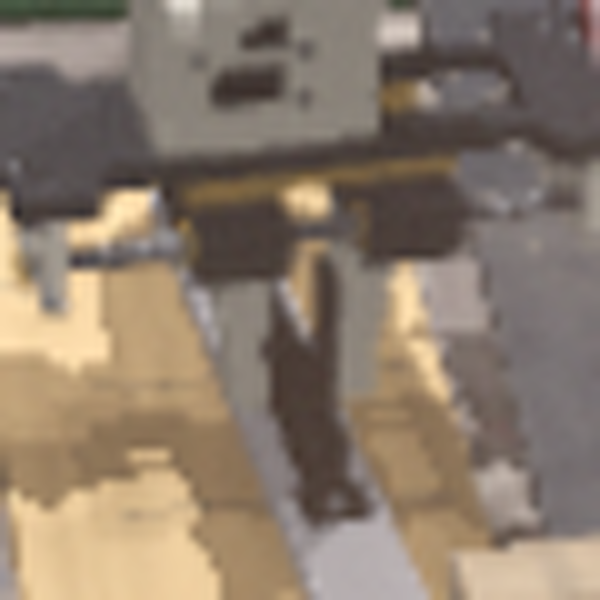

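```bash
python3 - <<'E'
from h import *
go((.6605,-.0892,.0086),-87.5)
E
```

```text
t 5.4 pos [ 0.6035 -0.0916  0.0086] rpy [-179.97   -0.    -81.25] F [-0.1  0.3 -1.1] open 0.016
shift [0.0063, -0.0567, 0.0] dist 0.057 rot [-0.0005, -0.0, 0.1091] deg 6.3
```

```bash
python3 -m pendant '[[0.001,-0.01,0,0,0,0.02,-1],[0.002,-0.02,0,0,0,0.04,-1],[0.0035,-0.03,0,0,0,0.06,-1],[0.0045,-0.04,0,0,0,0.08,-1],[0.0055,-0.05,0,0,0,0.1,-1],[0.0063,-0.0567,0,0,0,0.109,-1],[0.0063,-0.0567,0,0,0,0.109,-1]]'
python3 - <<'E'
from h import *
go((.6605,-.0892,.0086),-87.5)
t=shot("top","t6");s=shot("scene","s6"); 
crop(t,320,160,450,240,6,"t6c");crop(s,280,120,360,220,6,"s6c")
E
```

```text
clock: 6.28
tool_pos: [0.6583, -0.0899, 0.0086]
orientation: [179.8, -0.0, -87.5]
force: [-6.9, -2.0, 7.7]
opening: 0.0157
t 6.28 pos [ 0.6583 -0.0899  0.0086] rpy [ 1.7976e+02 -3.0000e-02 -8.7530e+01] F [-6.9 -2.   7.7] open 0.0157
shift [-0.0006, -0.0023, 0.0] dist 0.002 rot [0.0041, -0.0006, -0.0005] deg 0.2
```

View pics/t6c.png

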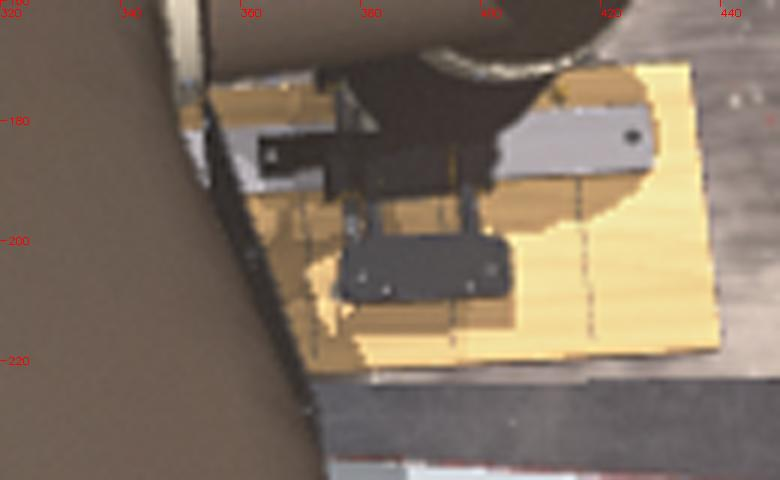

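View pics/s6c.png

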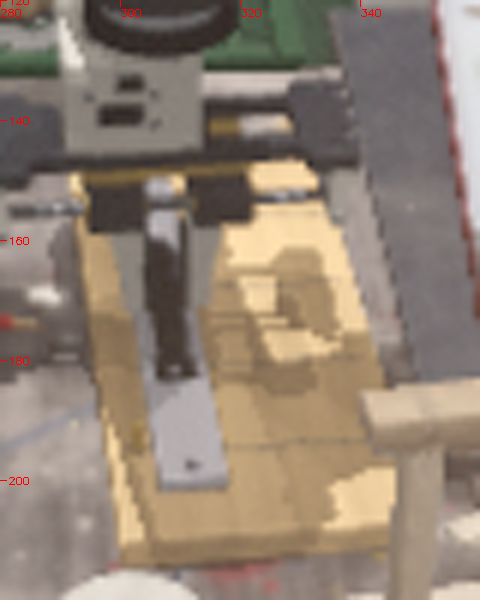

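```bash
python3 -m pendant '[[0,-0.0005,0,0,0,0,-1],[0,-0.001,0,0,0,0,-1],[0,-0.002,0,0,0,0,-1],[0,-0.002,0,0,0,0,-1]]'; python3 -m pendant '[[0,-0.0005,0,0,0,0,-1],[0,-0.001,0,0,0,0,-1],[0,-0.002,0,0,0,0,-1],[0,-0.002,0,0,0,0,-1]]'
python3 - <<'E'
from h import *
t=shot("top","t6");
go((.6605,-.0892,.0086),-87.5)
crop(t,390,160,450,220,10,"t6c")
E
```

```text
clock: 6.88
tool_pos: [0.6583, -0.0899, 0.0087]
orientation: [179.6, -0.0, -87.5]
force: [-12.3, 0.4, 11.5]
opening: 0.0157
clock: 7.38
tool_pos: [0.6611, -0.0898, 0.0087]
orientation: [179.7, -0.0, -87.5]
force: [-10.0, 0.1, 10.5]
opening: 0.0155
t 7.42 pos [ 0.6611 -0.0898  0.0087] rpy [ 1.7968e+02 -3.0000e-02 -8.7540e+01] F [-9.3 -0.4  9.8] open 0.0154
shift [-0.0006, 0.0006, 0.0001] dist 0.001 rot [0.0056, -0.0005, -0.0006] deg 0.3
```

View pics/t6c.png

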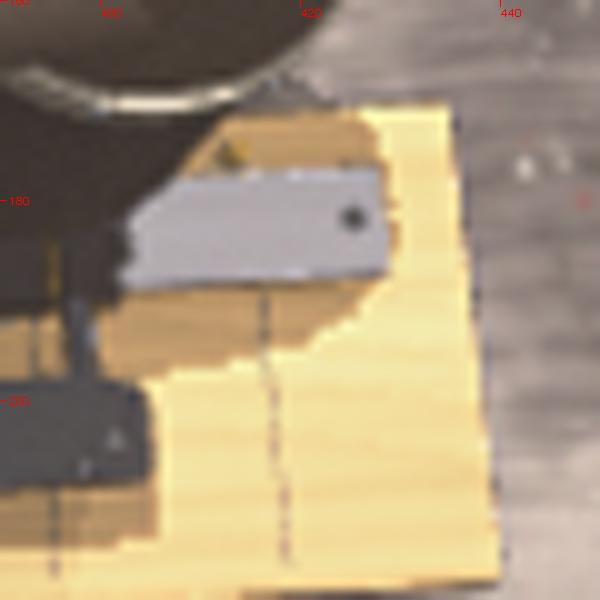

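```bash
python3 -m pendant '[[0,-0.0005,-0.0003,0,0,0,-1],[0,-0.001,-0.0005,0,0,0,-1],[0,-0.0015,-0.0005,0,0,0,-1],[0,-0.0015,-0.0005,0,0,0,-1]]'; python3 -m pendant '[[0,-0.0005,0,0,0,0,-1],[0,-0.001,0,0,0,0,-1],[0,-0.0015,0,0,0,0,-1],[0,-0.0015,0,0,0,0,-1]]'
python3 - <<'E'
from h import *
t=shot("top","t7");
go((.663,-.0892,.0086),-87.5)
crop(t,390,160,450,220,10,"t6c")
E
```

```text
clock: 7.92
tool_pos: [0.6631, -0.0895, 0.0087]
orientation: [179.7, -0.0, -87.5]
force: [-6.7, -0.3, 5.7]
opening: 0.0159
clock: 8.43
tool_pos: [0.6632, -0.0895, 0.0087]
orientation: [179.6, -0.0, -87.5]
force: [-11.5, -0.2, 9.0]
opening: 0.0154
t 8.47 pos [ 0.6632 -0.0895  0.0087] rpy [ 1.7959e+02 -2.0000e-02 -8.7550e+01] F [-11.3   1.4   9.9] open 0.0161
shift [-0.0003, 0.0002, 0.0001] dist 0.0 rot [0.0072, -0.0003, -0.0009] deg 0.4
```

View pics/t6c.png

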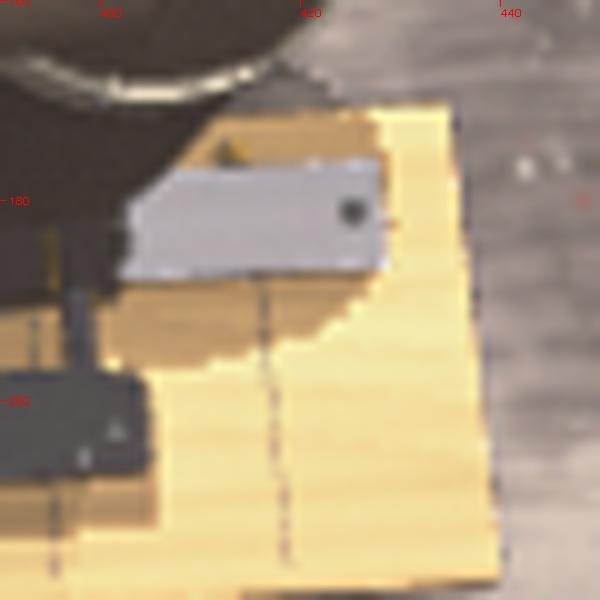

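```bash
python3 -m pendant '[[0,-0.001,0,0,0,0,-1],[0,-0.002,0,0,0,0,-1],[0,-0.003,0,0,0,0,-1],[0,-0.003,0,0,0,0,-1]]'; python3 - <<'E'
from h import *
t=shot("top","t7");s=shot("scene","s7")
go((.663,-.0892,.0086),-87.5)
crop(t,390,160,450,220,10,"t6c");crop(s,285,140,345,205,9,"s7c")
E
```

```text
clock: 8.98
tool_pos: [0.6634, -0.0895, 0.0088]
orientation: [179.3, -0.0, -87.6]
force: [-19.5, 1.7, 17.0]
opening: 0.0157
t 9.07 pos [ 0.6635 -0.0895  0.0088] rpy [ 1.7932e+02 -2.0000e-02 -8.7560e+01] F [-19.3   2.   16.5] open 0.0155
shift [-0.0003, 0.0004, 0.0002] dist 0.001 rot [0.0118, -0.0003, -0.0011] deg 0.7
```

View pics/t6c.png

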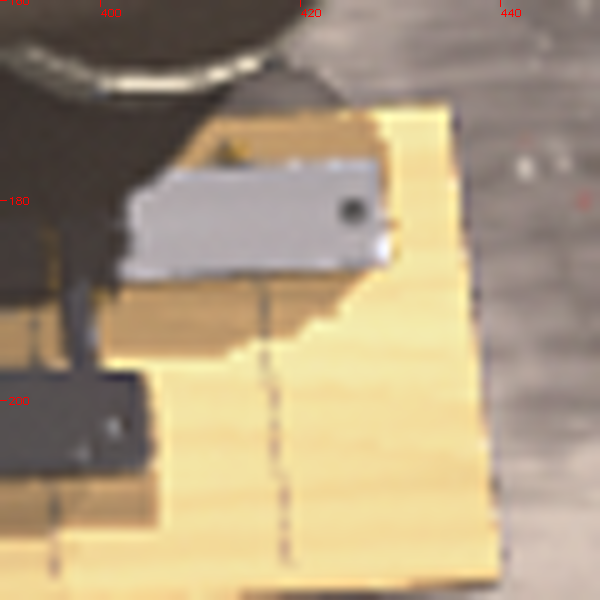

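View pics/s7c.png

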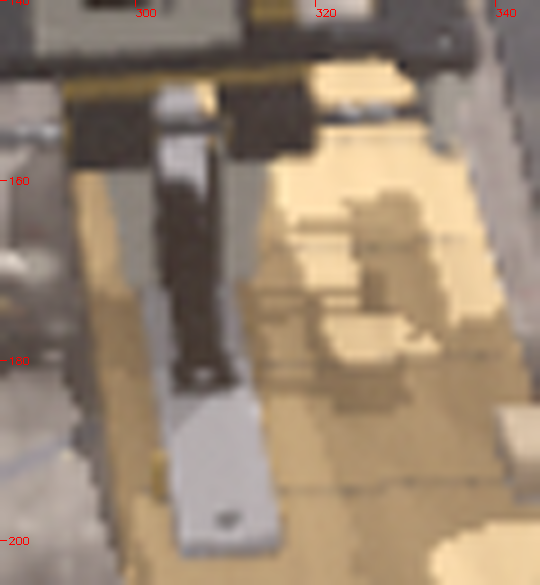

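```bash
python3 -m pendant '[[0,0.002,0,0,0,0,-1],[0,0.003,0,0,0,0,-1],[0,0.003,0,0,0,0,-1]]'; python3 -m pendant '[[0,0.001,0,0,0,0,-0.45],[0,0.001,0,0,0,0,-0.45],[0,0.001,0,0,0,0,-0.45],[0,0.001,-0.03,0,0,0,-0.45],[0,0.001,-0.07,0,0,0,-0.45],[0,0.001,-0.13,0,0,0,-0.45],[0,0.001,-0.19,0,0,0,-0.45],[0,0.001,-0.24,0,0,0,-0.45]]'
```

```text
clock: 9.45
tool_pos: [0.6633, -0.0896, 0.0087]
orientation: [179.6, -0.0, -87.5]
force: [-10.2, -0.2, 8.1]
opening: 0.0157
clock: 10.45
tool_pos: [0.6667, -0.0889, 0.2519]
orientation: [-179.9, -0.0, -87.5]
force: [1.0, 0.2, -0.0]
opening: 0.0239
```

```bash
cat >> h.py <<'E'
MX,MY,MYAW=.4866,.3776,np.radians(-5.63)
def mould(p):
    c,s=np.cos(MYAW),np.sin(MYAW); return np.array([MX+c*p[0]-s*p[1],MY+s*p[0]+c*p[1],p[2]])
def bar(th,x=.035): return mould((x,.058-.122*np.cos(th)+.012*np.sin(th),.032+.012*np.cos(th)+.122*np.sin(th)))
def ztool(tilt): 
    return R.from_rotvec(np.radians(tilt)*np.array([np.cos(MYAW),np.sin(MYAW),0])).apply([0,0,-1])
BX,BY,BYAW=.6229,-.0871,np.radians(2.49)
def board(p):
    c,s=np.cos(BYAW),np.sin(BYAW); return np.array([BX+c*p[0]-s*p[1],BY+s*p[0]+c*p[1],p[2]])
E
python3 - <<'E'
from h import *
t=shot("top","t8");s=shot("scene","s8")
crop(t,320,160,450,240,6,"t8c");crop(s,285,130,345,205,8,"s8c")
b=bar(.25); print(b); p=b+(.032-.09)*ztool(-12); print(p)
go(p,-5.63,-12,-5.63)
E
```

```text
[0.51581584 0.317204   0.07381023]
[0.51699887 0.32920471 0.13054279]
t 10.55 pos [ 0.6695 -0.0893  0.2566] rpy [-1.7935e+02 -5.0000e-02 -8.7460e+01] F [ 0.4  0.4 -0.9] open 0.0238
shift [-0.425, 0.1352, 0.1241] dist 0.463 rot [-0.1812, 0.1407, -1.4238] deg 82.6
```

View pics/t8c.png

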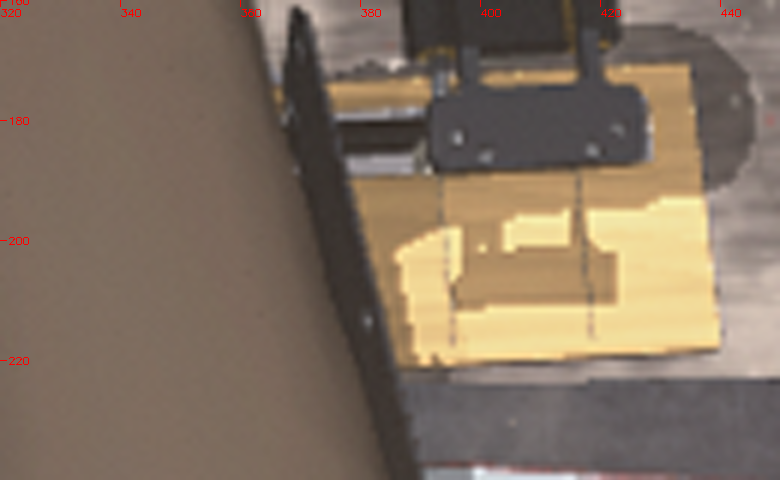

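View pics/s8c.png

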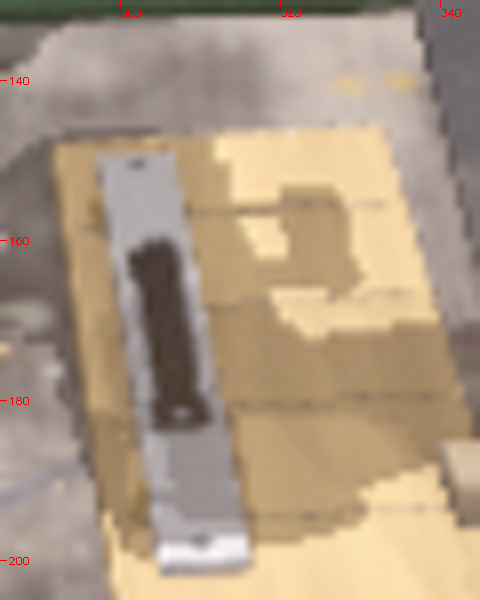

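```bash
python3 -m pendant '[[-0.425,0.135,0,-0.181,0.141,-1.424,-0.55],[-0.425,0.135,0,-0.181,0.141,-1.424,-0.55],[-0.425,0.135,0,-0.181,0.141,-1.424,-0.55],[-0.425,0.135,0,-0.181,0.141,-1.424,-0.55],[-0.425,0.135,0,-0.181,0.141,-1.424,-0.55],[-0.425,0.135,0,-0.181,0.141,-1.424,-0.55],[-0.425,0.135,0,-0.181,0.141,-1.424,-0.55],[-0.425,0.135,0,-0.181,0.141,-1.424,-0.55],[-0.425,0.135,0,-0.181,0.141,-1.424,-0.55],[-0.425,0.135,0.04,-0.181,0.141,-1.424,-0.55],[-0.425,0.135,0.08,-0.181,0.141,-1.424,-0.55],[-0.425,0.135,0.115,-0.181,0.141,-1.424,-0.55]]'
python3 - <<'E'
from h import *
t=shot("top","t9");s=shot("scene","s9")
crop(t,320,160,450,240,6,"t9c");crop(s,310,150,430,290,5,"s9c");crop(t,180,180,290,300,5,"t9m")
b=bar(.25); p=b+(.032-.09)*ztool(-12); print(p)
go(p,-5.63,-12,-5.63)
o=ctrl.get_obs();A=R.from_euler("xyz",o["orientation"],degrees=True)
for sg in (-1,1):
  for tx in (-.0095,.0095):
    a=o["tool_pos"]+A.apply([tx,sg*o["opening"]/2,-.024]); b2=o["tool_pos"]+A.apply([tx,sg*o["opening"]/2,0])+[0,0,.024]
    print(sg,tx,"A",np.round(proj(s,a),1),"B",np.round(proj(s,b2),1))
E
```

```text
clock: 12.05
tool_pos: [0.5131, 0.3285, 0.1328]
orientation: [168.0, 0.6, -5.9]
force: [-0.1, 0.1, 1.0]
opening: 0.0198
[0.51699887 0.32920471 0.13054279]
t 12.15 pos [0.5114 0.3269 0.1304] rpy [167.68   0.86  -5.91] F [-0.1 -0.6  0. ] open 0.0199
shift [0.0053, -0.0028, -0.0009] dist 0.006 rot [0.0056, 0.0156, -0.0016] deg 1.0
-1 -0.0095 A [390.2 239.3] B [390.1 237.4]
-1 0.0095 A [381.3 239.2] B [381.3 237.3]
1 -0.0095 A [389.3 231.5] B [389.2 229.6]
1 0.0095 A [380.6 231.4] B [380.5 229.5]
```

View pics/s9c.png

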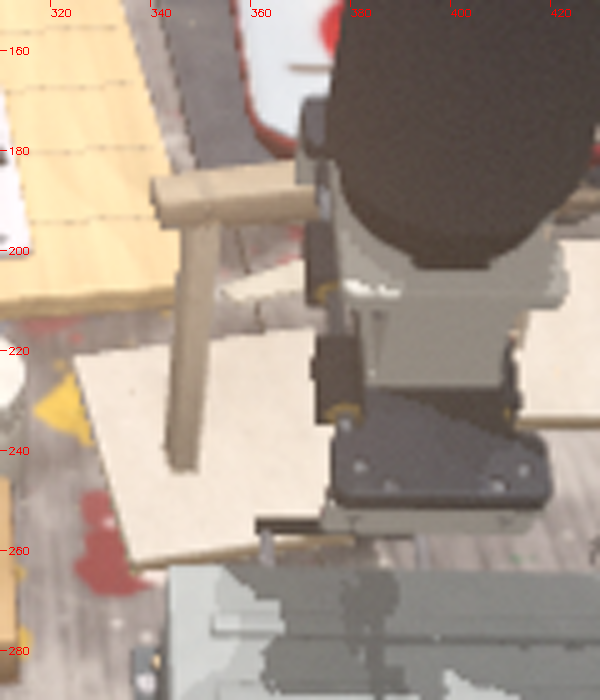

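View pics/t9c.png

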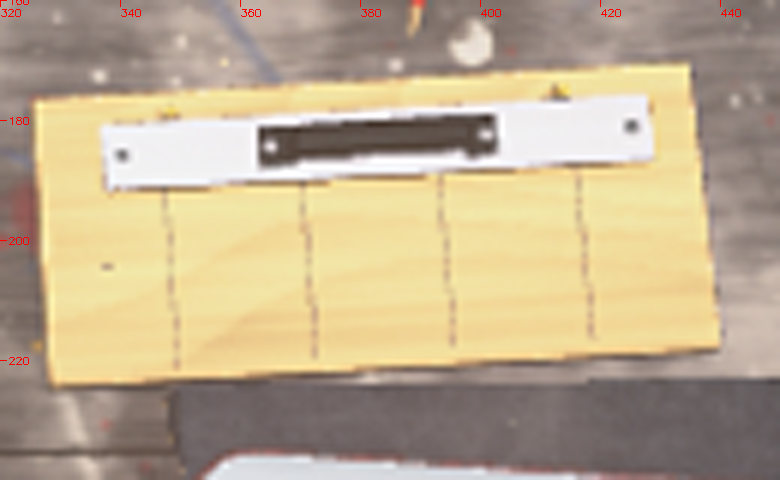

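View pics/t9m.png

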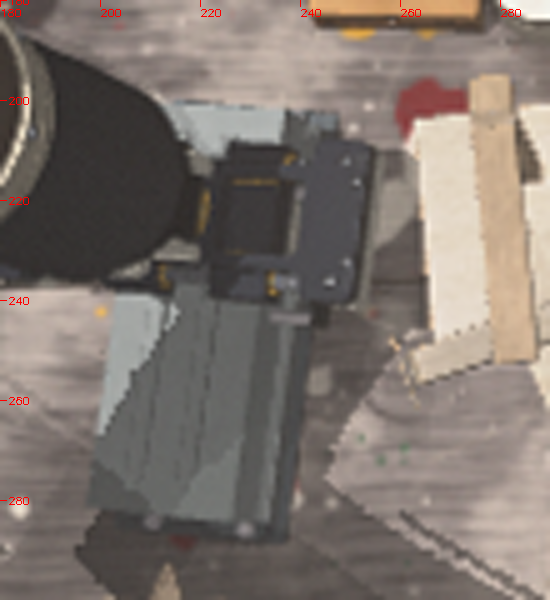

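```bash
python3 - <<'E'
from h import *
t=shot("top","t9")
# vertical pose t3
A=R.from_euler("xyz",[180,0,-81.25],degrees=True); P=np.array([.6033,-.0915,.0316])
T=lambda a,b:(320+a/6-.4,160+b/6-.4)
obs=[T(380,423),T(553,403)]
for sg in (1,-1):
  for h in (.066,.09,.11,.13):
    print(sg,h,[np.round(proj(t,P+A.apply([tx,sg*.0965,-h])),1) for tx in (-.039,.039)],np.round(obs,1).tolist())
o=ctrl.get_obs();A=R.from_euler("xyz",o["orientation"],degrees=True);P=o["tool_pos"]
M=lambda a,b:(180+a/5-.4,180+b/5-.4)
print("tilt obs",np.round([M(377,145),M(358,303)],1).tolist())
for h in (.066,.09,.11,.13):
  print(h,"A",[np.round(proj(t,P+A.apply([tx,.0965*s,-h])),1) for s in (1,-1) for tx in (-.039,.039)])
  print(h,"B",[np.round(proj(t,P+A.apply([tx,.0965*s,-h+.024])+[0,0,.024]),1) for s in (1,-1) for tx in (-.039,.039)])
E
```

```text
1 0.066 [array([380.7, 233.6]), array([408., 229.])] [[382.9, 230.1], [411.8, 226.8]]
1 0.09 [array([382. , 232.6]), array([409.8, 228. ])] [[382.9, 230.1], [411.8, 226.8]]
1 0.11 [array([383.1, 231.8]), array([411.4, 227.1])] [[382.9, 230.1], [411.8, 226.8]]
1 0.13 [array([384.2, 231. ]), array([413.1, 226.2])] [[382.9, 230.1], [411.8, 226.8]]
-1 0.066 [array([367.9, 168. ]), array([394.4, 163.7])] [[382.9, 230.1], [411.8, 226.8]]
-1 0.09 [array([368.9, 165.7]), array([395.9, 161.4])] [[382.9, 230.1], [411.8, 226.8]]
-1 0.11 [array([369.7, 163.8]), array([397.2, 159.4])] [[382.9, 230.1], [411.8, 226.8]]
-1 0.13 [array([370.6, 161.8]), array([398.5, 157.3])] [[382.9, 230.1], [411.8, 226.8]]
tilt obs [[255.0, 208.6], [251.2, 240.2]]
0.066 A [array([260.6, 243.8]), array([264.3, 213.3]), array([191.4, 238.7]), array([195.9, 209.5])]
0.066 B [array([262.6, 244.1]), array([266.2, 213.5]), array([193.2, 239. ]), array([197.7, 209.7])]
0.09 A [array([257.2, 242.7]), array([261. , 211.5]), array([186.6, 237.6]), array([191.3, 207.7])]
0.09 B [array([259.2, 243. ]), array([263. , 211.8]), array([188.5, 237.8]), array([193.2, 208. ])]
0.11 A [array([254.2, 241.8]), array([258.1, 210. ]), array([182.4, 236.5]), array([187.3, 206.2])]
0.11 B [array([256.2, 242.1]), array([260.1, 210.2]), array([184.3, 236.8]), array([189.2, 206.4])]
0.13 A [array([251.1, 240.8]), array([255.2, 208.4]), array([178.1, 235.5]), array([183.2, 204.6])]
0.13 B [array([253.2, 241.1]), array([257.2, 208.6]), array([180.1, 235.8]), array([185.1, 204.9])]
```

```bash
python3 - <<'E'
from h import *
b=bar(.25); p=b+(.032)*ztool(-12); print(p)
go(p,-5.63,-12,-5.63)
E
```

```text
[0.51516314 0.31058292 0.04250951]
t 12.2 pos [0.5127 0.328  0.1329] rpy [167.8    0.72  -5.83] F [ 2.1 -0.4  1.5] open 0.0197
shift [0.0054, -0.0024, 0.0919] dist 0.092 rot [0.0035, 0.013, -0.0009] deg 0.8
```

```bash
python3 -m pendant '[[0.003,-0.001,0.03,0.003,0.012,0,-0.55],[0.003,-0.0015,0.055,0.003,0.012,0,-0.55],[0.003,-0.0015,0.07,0.003,0.012,0,-0.55],[0.003,-0.0015,0.07,0.003,0.012,0,-0.55]]'
python3 - <<'E'
from h import *
t=shot("top","t10");s=shot("scene","s10")
crop(s,340,190,430,280,7,"s10c");crop(t,190,180,290,290,6,"t10m")
b=bar(.25); p=b+(.032)*ztool(-12); go(p,-5.63,-12,-5.63)
E
```

```text
clock: 12.7
tool_pos: [0.5141, 0.3161, 0.0656]
orientation: [168.1, -0.1, -5.6]
force: [-0.4, 0.4, 0.0]
opening: 0.0198
t 12.8 pos [0.5147 0.3171 0.0666] rpy [ 1.6821e+02 -1.2000e-01 -5.5100e+00] F [0.1 0.2 0.4] open 0.0199
shift [0.0011, 0.0014, 0.0249] dist 0.025 rot [-0.0038, -0.0025, 0.0016] deg 0.3
```

View pics/s10c.png

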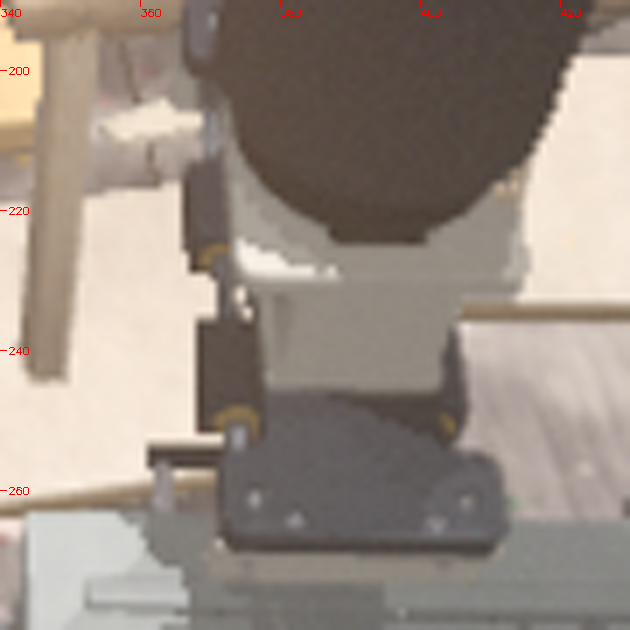

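View pics/t10m.png

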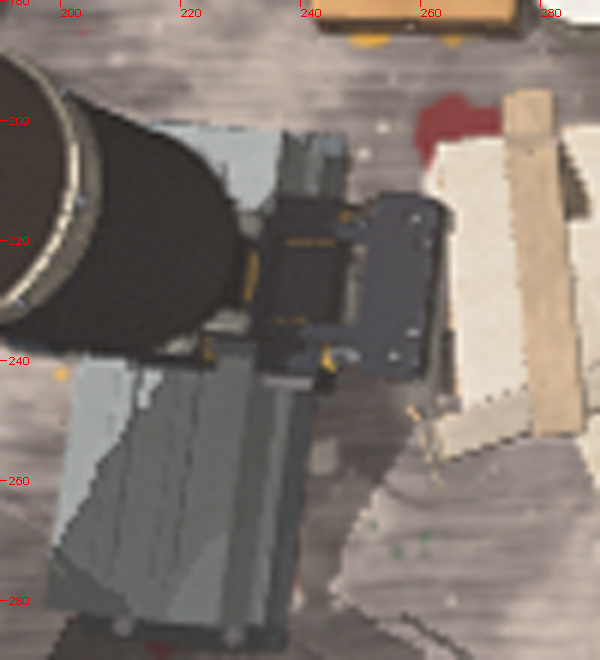

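```bash
python3 -m pendant '[[0.005,0.001,0.0,0,0,0,-0.55],[0.01,0.001,0.008,0,0,0,-0.55],[0.01,0.001,0.016,0,0,0,-0.55],[0.01,0.001,0.024,0,0,0,-0.55],[0.01,0.001,0.024,0,0,0,-0.55]]'
```

```text
clock: 13.42
tool_pos: [0.5226, 0.3089, 0.0409]
orientation: [168.0, 0.0, -5.5]
force: [-0.1, -0.8, 0.1]
opening: 0.0198
```

```bash
python3 -m pendant '[[0,0,0,0,0,0,-1],[0,0,0,0,0,0,-1],[0,0,0,0,0,0,-1],[0,0,0,0,0,0,-1]]'
```

```text
clock: 13.92
tool_pos: [0.5232, 0.3094, 0.0421]
orientation: [168.1, -0.0, -5.5]
force: [0.5, -2.4, 1.8]
opening: 0.009
```

```bash
python3 - <<'E'
from h import *
o=ctrl.get_obs();A=R.from_euler("xyz",o["orientation"],degrees=True)
b0=bar(.25)
for th in np.arange(.35,1.96,.1):
    print(round(th,2),A.inv().apply(bar(th)-b0).round(4).tolist())
E
```

```text
0.35 [0.0, -0.0023, -0.012]
0.45 [0.0, -0.0058, -0.0238]
0.55 [0.0001, -0.0105, -0.0351]
0.65 [0.0001, -0.0163, -0.0459]
0.75 [0.0001, -0.0231, -0.0561]
0.85 [0.0001, -0.0309, -0.0655]
0.95 [0.0002, -0.0396, -0.0742]
1.05 [0.0002, -0.0491, -0.0819]
1.15 [0.0002, -0.0594, -0.0886]
1.25 [0.0002, -0.0703, -0.0942]
1.35 [0.0003, -0.0816, -0.0988]
1.45 [0.0003, -0.0934, -0.1022]
1.55 [0.0003, -0.1055, -0.1044]
1.65 [0.0004, -0.1177, -0.1053]
1.75 [0.0004, -0.1299, -0.1051]
1.85 [0.0004, -0.1421, -0.1036]
1.95 [0.0004, -0.1541, -0.101]
```

```bash
python3 -m pendant '[[0,-0.001,-0.006,0,0,0,-1],[0,-0.0023,-0.012,0,0,0,-1],[0,-0.004,-0.018,0,0,0,-1],[0,-0.0058,-0.0238,0,0,0,-1]]'
python3 - <<'E'
from h import *
s=shot("scene","s11");crop(s,320,190,480,330,4,"s11c")
go((0,0,0),0)
E
```

```text
clock: 14.42
tool_pos: [0.5242, 0.3197, 0.0643]
orientation: [168.1, -0.0, -5.5]
force: [3.1, -4.8, -3.4]
opening: 0.0088
t 14.47 pos [0.5243 0.3201 0.065 ] rpy [ 1.681e+02 -4.000e-02 -5.510e+00] F [ 1.2 -4.   1.3] open 0.0089
shift [-0.4911, 0.3477, 0.1394] dist 0.618 rot [0.2076, 0.0093, -0.0959] deg 13.1
```

View pics/s11c.png

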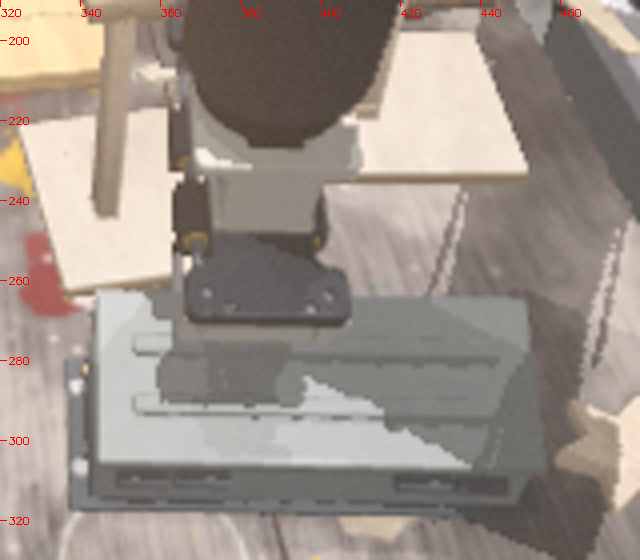

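```bash
cat >> h.py <<'E'
def lid(th,x,dy,dz): return mould((x,.058+dy*np.cos(th)+dz*np.sin(th),.032+dz*np.cos(th)-dy*np.sin(th)))
E
python3 - <<'E'
from h import *
s=shot("scene","s11")
for th in (.25,.35,.45,.5):
  print(th,[(np.array(proj(s,lid(th,x,y,.03)))-(320,190)).round(1)*4 for x,y in ((.118,-.092),(-.118,-.092),(.118,0),(-.118,0))])
E
```

```text
0.25 [array([ 93.2, 290.4]), array([511.6, 297.6]), array([ 96.8, 450. ]), array([544. , 457.2])]
0.35 [array([ 94. , 288.8]), array([517.6, 296.4]), array([ 96.8, 455.6]), array([544.8, 462.8])]
0.45 [array([ 95.2, 289.2]), array([523.6, 296.4]), array([ 96.8, 461.6]), array([546. , 468.8])]
0.5 [array([ 96. , 289.6]), array([526.8, 297.6]), array([ 96.8, 464.4]), array([546.4, 471.6])]
```

```bash
python3 -m pendant '[[0,-0.0047,-0.0113,0,0,0,-1],[0,-0.0105,-0.0221,0,0,0,-1],[0,-0.0173,-0.0323,0,0,0,-1],[0,-0.0251,-0.0417,0,0,0,-1],[0,-0.0338,-0.0504,0,0,0,-1],[0,-0.0433,-0.0581,0,0,0,-1],[0,-0.0433,-0.0581,0,0,0,-1]]'
python3 - <<'E'
from h import *
s=shot("scene","s12");t=shot("top","t12");crop(s,320,180,480,330,4,"s12c")
E
```

```text
clock: 15.4
tool_pos: [0.5298, 0.3735, 0.1149]
orientation: [168.0, -0.1, -5.5]
force: [-2.1, -7.1, 15.1]
opening: 0.0088
```

View pics/s12c.png

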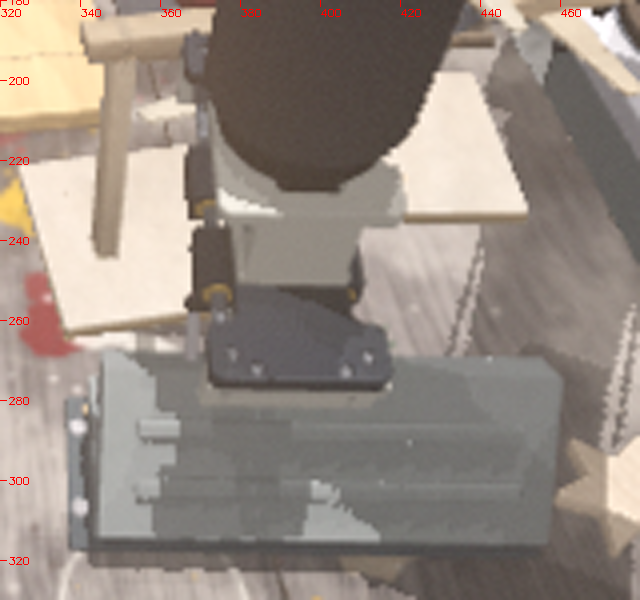

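```bash
python3 - <<'E'
from h import *
P=np.array([[.5232,.3094,.0421],[.5243,.3200,.065],[.5298,.3735,.1149]])
ey=np.array([-np.sin(MYAW),np.cos(MYAW),0])
d=np.c_[(P-P[0])@ey,P[:,2]-P[0,2]]
def pos(th): return np.array([-.122*np.cos(th)+.012*np.sin(th),.012*np.cos(th)+.122*np.sin(th)])
def f(q): return np.r_[pos(q[1])-pos(q[0])-d[1],pos(q[2])-pos(q[0])-d[2]]
o=least_squares(f,[.25,.45,1.05]);print(o.x,o.fun)
ob=ctrl.get_obs();A=R.from_euler("xyz",ob["orientation"],degrees=True)
b0=bar(o.x[2])
for th in np.arange(1.15,1.96,.1): print(round(th,2),A.inv().apply(bar(th)-b0).round(4).tolist())
E
```

```text
[0.21990188 0.42659359 1.03502599] [-3.13444377e-04  1.81401831e-04  4.32851315e-05 -9.24889004e-05]
1.15 [0.0, -0.0117, -0.0078]
1.25 [0.0001, -0.0226, -0.0135]
1.35 [0.0001, -0.034, -0.018]
1.45 [0.0002, -0.0457, -0.0214]
1.55 [0.0002, -0.0578, -0.0236]
1.65 [0.0002, -0.07, -0.0246]
1.75 [0.0003, -0.0822, -0.0244]
1.85 [0.0003, -0.0944, -0.0229]
1.95 [0.0003, -0.1064, -0.0203]
```

```bash
python3 -m pendant '[[0,0.001,-0.003,0,0,0,-1],[0,-0.005,-0.0075,0,0,0,-1],[0,-0.0105,-0.0108,0,0,0,-1],[0,-0.016,-0.0138,0,0,0,-1],[0,-0.0214,-0.0165,0,0,0,-1],[0,-0.0214,-0.0165,0,0,0,-1]]'
```

```text
clock: 16.25
tool_pos: [0.5322, 0.3989, 0.1245]
orientation: [168.2, -0.1, -5.5]
force: [2.1, -3.3, 5.1]
opening: 0.0086
```

```bash
python3 -m pendant '[[0,-0.0055,-0.0025,0,0,0,-1],[0,-0.0114,-0.0047,0,0,0,-1],[0,-0.017,-0.0065,0,0,0,-1],[0,-0.0231,-0.008,0,0,0,-1],[0,-0.0292,-0.0092,0,0,0,-1],[0,-0.0352,-0.0102,0,0,0,-1],[0,-0.0413,-0.0108,0,0,0,-1],[0,-0.0474,-0.0112,0,0,0,-1],[0,-0.0535,-0.0111,0,0,0,-1],[0,-0.0596,-0.0109,0,0,0,-1],[0,-0.0596,-0.0109,0,0,0,-1]]'
python3 - <<'E'
from h import *
s=shot("scene","s13");t=shot("top","t13");crop(s,300,180,480,330,4,"s13c")
crop(t,150,180,290,300,5,"t13m")
E
```

```text
clock: 17.62
tool_pos: [0.5386, 0.4613, 0.124]
orientation: [168.4, -0.2, -5.4]
force: [1.9, 1.9, 8.3]
opening: 0.0062
```

View pics/s13c.png

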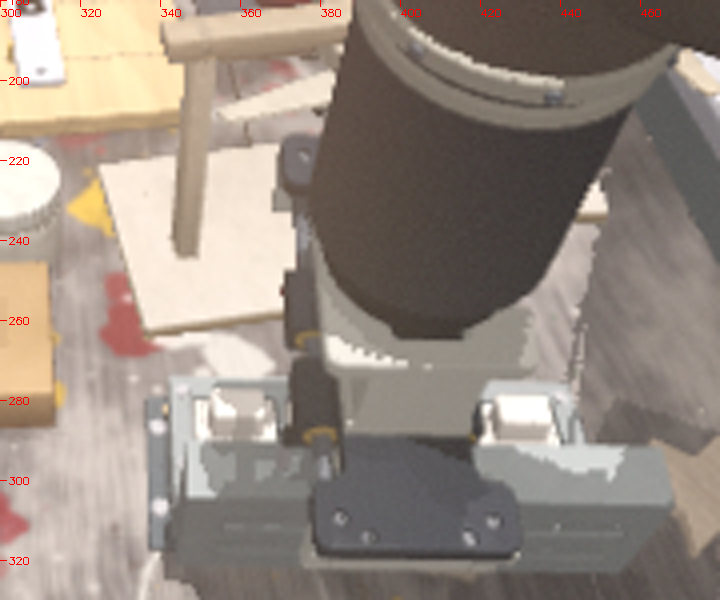

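View pics/t13m.png

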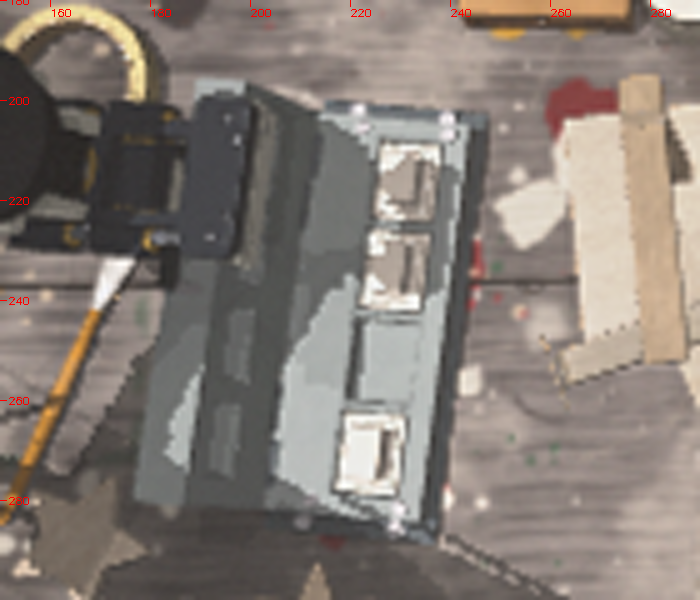

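```bash
python3 -m pendant '[[0,0,0,0,0,0,-0.5],[0,0,0,0,0,0,-0.4],[0,0,-0.02,0,0,0,-0.4],[0,0,-0.06,0,0,0,-0.4],[0,0,-0.1,0,0,0,-0.4],[0,0,-0.12,0,0,0,-0.4],[0,0,-0.12,0,0,0,-0.4]]'
python3 - <<'E'
from h import *
s=shot("scene","s14");t=shot("top","t14");crop(s,320,240,480,340,5,"s14c")
crop(t,150,190,260,300,6,"t14m")
go((0,0,0),0)
E
```

```text
clock: 18.6
tool_pos: [0.5399, 0.4844, 0.2407]
orientation: [168.3, -0.1, -5.5]
force: [-0.1, 1.0, 0.1]
opening: 0.0262
t 18.7 pos [0.5392 0.4832 0.2383] rpy [ 1.681e+02  4.000e-02 -5.510e+00] F [-0.2  0.1 -0.5] open 0.0264
shift [-0.4902, 0.472, 0.3434] dist 0.762 rot [0.2076, 0.0107, -0.0957] deg 13.1
```

View pics/s14c.png

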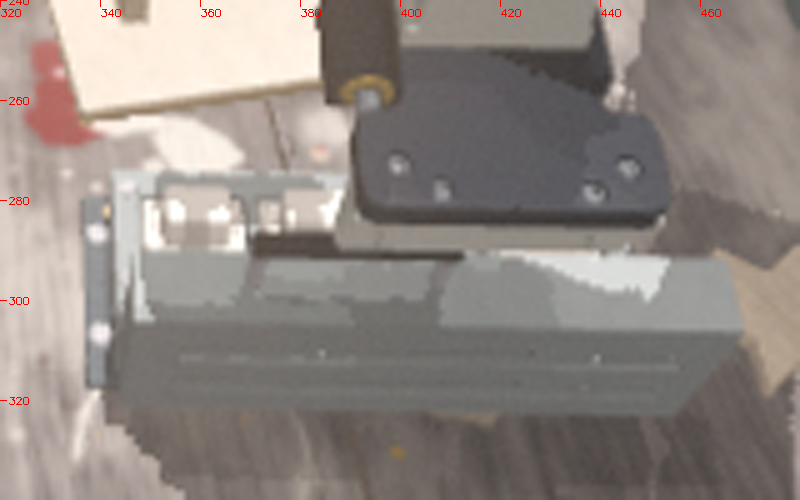

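View pics/t14m.png

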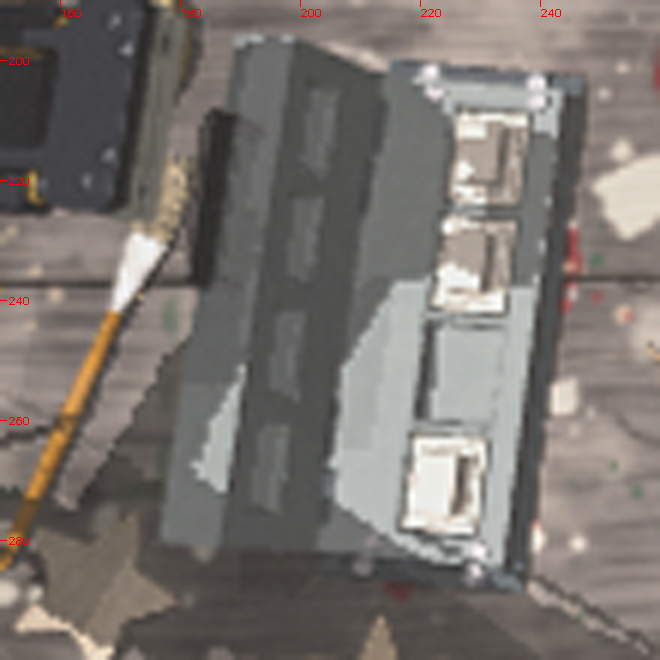

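```bash
python3 - <<'E'
from h import *
t=shot("top","t15")
T=lambda a,b:(150+a/6-.4,190+b/6-.4)
for x,c in ((.081,[(459,112),(528,113),(520,205),(450,203)]),(.027,[(443,213),(516,220),(507,313),(431,307)]),(-.081,[(410,433),(488,437),(477,533),(399,528)])):
    p=np.mean([ray(t,*T(*k),.031) for k in c],0); print(x,p.round(4),mould((x,0,.031)).round(4))
    m=mould((x,0,.052)); print([np.round(proj(t,mould((x+a,b,.052))),1).tolist() for a,b in((.015,.01),(.015,-.01),(-.015,-.01),(-.015,.01))])
print(proj(t,bar(1.75)),proj(t,bar(1.7)),proj(t,bar(1.85)))
# tick positions
T=lambda a,b:(320+a/6-.4,160+b/6-.4)
c=[(.017,.14,.026),(.017,-.14,.026),(-.017,-.14,.026),(-.017,.14,.026)]
o=[(t,T(*k),q) for k,q in zip([(102,125),(646,95),(652,158),(106,189)],c)]
q,r=fit(o,[.66,-.09,0]);print(q[:2],np.degrees(q[2]),r.round(1).tolist())
q2=[board((.06,.1,.018)),board((.06,-.1,.018))]
R2=R.from_euler("z",q[2]).inv()
for k in q2: print("pin in SE",R2.apply(k-[q[0],q[1],0]).round(4))
for k in range(4): print(k,board((0,-.105+.07*k,.018)).round(4), proj(t,board((-.03,-.105+.07*k,.018))))
E
```

```text
0.081 [0.5669 0.3696 0.031 ] [0.5672 0.3697 0.031 ]
[[226.9, 209.5], [233.6, 210.1], [232.3, 220.1], [225.6, 219.5]]
0.027 [0.5142 0.3754 0.031 ] [0.5135 0.375  0.031 ]
[[224.5, 227.6], [231.2, 228.2], [229.9, 238.3], [223.1, 237.7]]
-0.081 [0.4069 0.387  0.031 ] [0.406  0.3855 0.031 ]
[[219.6, 264.6], [226.4, 265.2], [225.1, 275.8], [218.2, 275.2]]
(np.float64(185.93933443108054), np.float64(223.1375706095963)) (np.float64(187.92250023215405), np.float64(223.2529809589164)) (np.float64(182.19596956212473), np.float64(222.95905831110537))
[ 0.66355454 -0.08936291] 2.5921642781249545 [[-0.4, -0.1], [0.2, -0.2], [0.4, 0.1], [-0.3, 0.1]]
pin in SE [0.0197 0.104  0.018 ]
pin in SE [ 0.0193 -0.096   0.018 ]
0 [ 0.6275 -0.192   0.018 ] (np.float64(417.0731986132736), np.float64(204.55705610458617))
1 [ 0.6244 -0.1221  0.018 ] (np.float64(394.08771047953724), np.float64(205.80418430607764))
2 [ 0.6214 -0.0521  0.018 ] (np.float64(371.1043963862905), np.float64(207.05119455022188))
3 [0.6183 0.0178 0.018 ] (np.float64(348.12325602510646), np.float64(208.29808685375323))
```

```bash
python3 - <<'E'
from h import *
go(tuple(mould((.082,0,.10))),-95.63)
E
```

```text
t 18.75 pos [0.5392 0.4829 0.2379] rpy [ 1.6804e+02  6.0000e-02 -5.5100e+00] F [ 0.5 -0.9 -0.2] open 0.0262
shift [0.0399, 0.0791, 0.1577] dist 0.181 rot [0.1645, -0.1633, 1.5668] deg 90.7
```

```bash
python3 - <<'E'
from h import *
go(tuple(mould((.082,0,.235))),-95.63)
E
```

```text
t 18.75 pos [0.5392 0.4829 0.2379] rpy [ 1.6804e+02  6.0000e-02 -5.5100e+00] F [ 0.5 -0.9 -0.2] open 0.0262
shift [0.0398, 0.1071, 0.0256] dist 0.117 rot [0.1645, -0.1633, 1.5668] deg 90.7
```

```bash
python3 -m pendant '[[0.04,0.107,0.026,0.1645,-0.1633,1.5668,-0.12],[0.04,0.107,0.026,0.1645,-0.1633,1.5668,-0.12],[0.04,0.107,0.026,0.1645,-0.1633,1.5668,-0.12],[0.04,0.107,0.026,0.1645,-0.1633,1.5668,-0.12],[0.04,0.107,0.026,0.1645,-0.1633,1.5668,-0.12],[0.04,0.107,0.026,0.1645,-0.1633,1.5668,-0.12],[0.04,0.107,0.026,0.1645,-0.1633,1.5668,-0.12],[0.04,0.093,0.09,0.1645,-0.1633,1.5668,-0.12],[0.04,0.085,0.13,0.1645,-0.1633,1.5668,-0.12],[0.04,0.079,0.1577,0.1645,-0.1633,1.5668,-0.12],[0.04,0.079,0.1577,0.1645,-0.1633,1.5668,-0.12]]'
python3 - <<'E'
from h import *
go(tuple(mould((.082,0,.0115))),-95.63)
s=shot("scene","s16");crop(s,320,200,460,320,5,"s16c")
E
```

```text
clock: 20.12
tool_pos: [0.5673, 0.3683, 0.0979]
orientation: [179.8, -0.2, -95.7]
force: [0.3, 1.1, 0.7]
opening: 0.0388
t 20.12 pos [0.5673 0.3683 0.0979] rpy [179.85  -0.2  -95.65] F [0.3 1.1 0.7] open 0.0388
shift [-0.0016, -0.001, 0.0864] dist 0.086 rot [0.0026, -0.0034, -0.0004] deg 0.2
```

View pics/s16c.png

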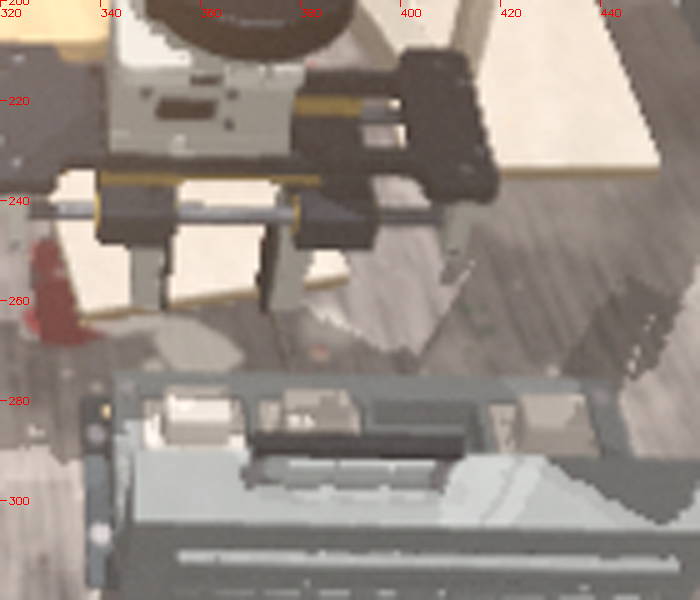

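```bash
python3 -m pendant '[[-0.001,-0.001,0.04,0,0,0,-0.12],[-0.001,-0.001,0.07,0,0,0,-0.12],[-0.001,-0.001,0.086,0,0,0,-0.12],[-0.001,-0.001,0.086,0,0,0,-0.12],[-0.001,-0.001,0.086,0,0,0,-1],[-0.001,-0.001,0.086,0,0,0,-1],[-0.001,-0.001,0.086,0,0,0,-1]]'
```

```text
clock: 21.05
tool_pos: [0.5692, 0.3719, 0.0169]
orientation: [-180.0, 0.1, -95.6]
force: [-6.7, 2.3, 3.2]
opening: 0.0294
```

```bash
python3 -m pendant '[[0,0,-0.01,0,0,0,-1],[0,0,-0.03,0,0,0,-1],[0,0,-0.08,0,0,0,-1],[0,0,-0.14,0,0,0,-1],[0,0,-0.2,0,0,0,-1],[0,0,-0.245,0,0,0,-1],[0,0,-0.245,0,0,0,-1],[0,0,-0.245,0,0,0,-1]]'
python3 - <<'E'
from h import *
go((*board((-.008,-.105,0))[:2],.26),-87.5)
s=shot("scene","s17");crop(s,300,100,460,320,3,"s17c")
E
```

```text
clock: 22.05
tool_pos: [0.5699, 0.3707, 0.2613]
orientation: [-179.9, 0.2, -95.6]
force: [-0.2, -0.9, -2.0]
opening: 0.0298
t 22.05 pos [0.5699 0.3707 0.2613] rpy [-1.7987e+02  1.6000e-01 -9.5640e+01] F [-0.2 -0.9 -2. ] open 0.0298
shift [0.5555, -0.1047, 0.0] dist 0.565 rot [-0.0025, 0.0026, -0.1421] deg 8.1
```

View pics/s17c.png

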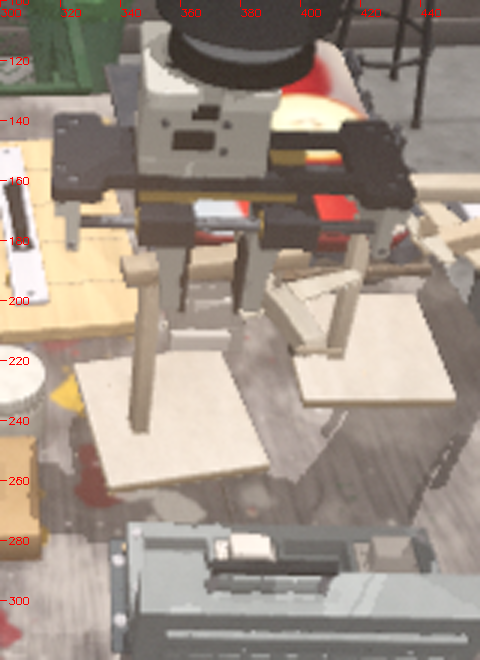

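```bash
python3 -m pendant '[[0.5555,-0.1047,0,0,0,-0.142,-1],[0.5555,-0.1047,0,0,0,-0.142,-1],[0.5555,-0.1047,0,0,0,-0.142,-1],[0.5555,-0.1047,0,0,0,-0.142,-1],[0.5555,-0.1047,0,0,0,-0.142,-1],[0.5555,-0.1047,0,0,0,-0.142,-1],[0.5555,-0.1047,0,0,0,-0.142,-1],[0.5555,-0.1047,0,0,0,-0.142,-1],[0.5555,-0.1047,0,0,0,-0.142,-1],[0.5555,-0.1047,0.05,0,0,-0.142,-1],[0.5555,-0.1047,0.10,0,0,-0.142,-1],[0.5555,-0.1047,0.15,0,0,-0.142,-1]]'
python3 - <<'E'
from h import *
go((*board((-.008,-.105,0))[:2],.045),-87.5)
E
```

```text
clock: 23.6
tool_pos: [0.6188, -0.1925, 0.1071]
orientation: [180.0, 0.1, -87.5]
force: [0.8, 0.2, -0.6]
opening: 0.0294
t 23.6 pos [ 0.6188 -0.1925  0.1071] rpy [ 1.800e+02  8.000e-02 -8.754e+01] F [ 0.8  0.2 -0.6] open 0.0294
shift [-0.0001, -0.0006, 0.0621] dist 0.062 rot [0.0001, 0.0014, -0.0008] deg 0.1
```

```bash
python3 -m pendant '[[0,0,0.03,0,0,0,-1],[0,0,0.055,0,0,0,-1],[0,0,0.068,0,0,0,-1],[0,0,0.072,0,0,0,-1],[0,0,0.072,0,0,0,-1]]'
python3 - <<'E'
from h import *
t=shot("top","t18");s=shot("scene","s18");crop(s,280,110,350,190,8,"s18c");crop(t,380,160,450,230,8,"t18c")
go((*board((-.008,-.105,0))[:2],.045),-87.5)
E
```

```text
clock: 24.22
tool_pos: [0.6203, -0.192, 0.0382]
orientation: [-179.9, 0.1, -87.5]
force: [0.2, 0.6, -0.5]
opening: 0.0294
t 24.32 pos [ 0.6208 -0.192   0.0389] rpy [-1.798e+02  6.000e-02 -8.748e+01] F [ 0.4  0.4 -0.2] open 0.0295
shift [0.0003, 0.0013, -0.0061] dist 0.006 rot [-0.0035, 0.001, 0.0003] deg 0.2
```

View pics/s18c.png

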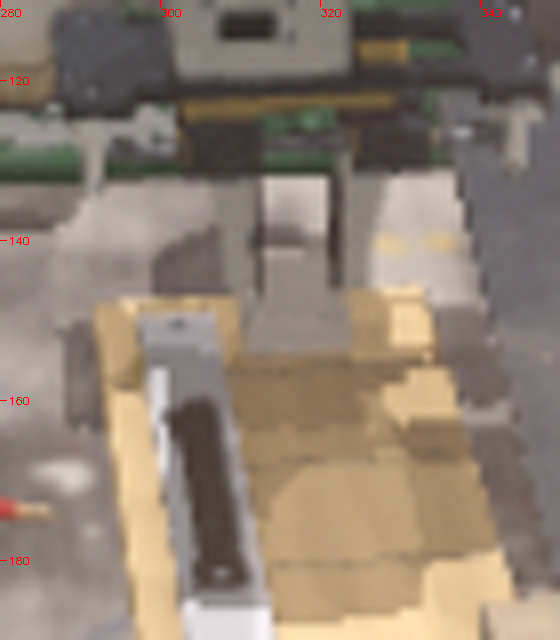

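View pics/t18c.png

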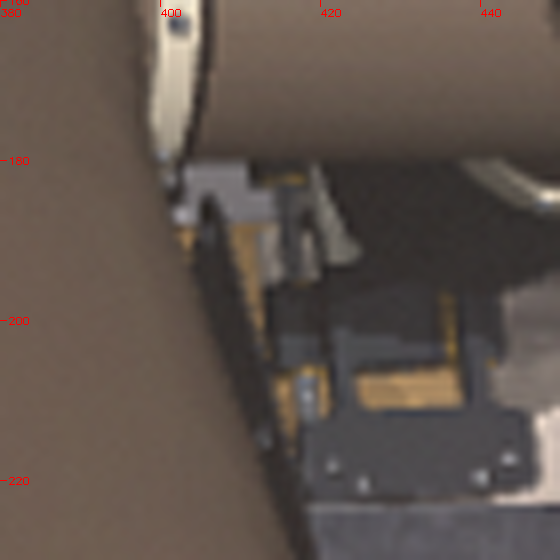

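```bash
python3 -m pendant '[[0,0,0.006,0,0,0,-1],[0,0,0.012,0,0,0,-1],[0,0,0.017,0,0,0,-1],[0,0,0.017,0,0,0,-1]]'
python3 - <<'E'
from h import *
t=shot("top","t19");s=shot("scene","s19");crop(s,280,110,350,190,8,"s19c")
go((*board((-.008,-.105,0))[:2],.045),-87.5)
E
```

```text
clock: 24.82
tool_pos: [0.6197, -0.1918, 0.0201]
orientation: [-180.0, 0.1, -87.5]
force: [-0.2, -0.1, -0.4]
opening: 0.0297
t 24.93 pos [ 0.6201 -0.1919  0.0207] rpy [-1.7991e+02  7.0000e-02 -8.7490e+01] F [ 0.5 -0.2 -0.1] open 0.0296
shift [0.0004, 0.0006, -0.0243] dist 0.024 rot [-0.0016, 0.0012, 0.0002] deg 0.1
```

View pics/s19c.png

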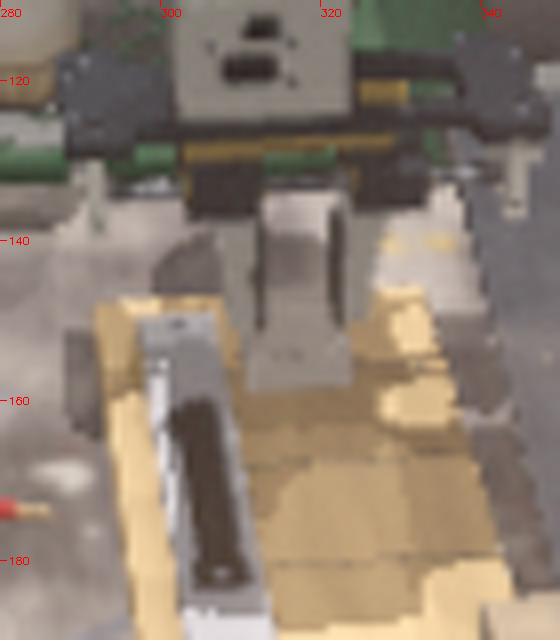

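```bash
python3 -m pendant '[[0,0,0.002,0,0,0,-1],[0,0,0.004,0,0,0,-1],[0,0,0.004,0,0,0,-1]]'
python3 - <<'E'
from h import *
s=shot("scene","s20");crop(s,280,110,350,190,8,"s20c")
for u,v in ((247,388),(352,386)):
    for z in (.02,.023): print(ray(s,280+u/8-.4,110+v/8-.4,z).round(4))
print(board((-.008+.023,-.105+.018,.018)).round(4),board((-.008-.023,-.105+.018,.018)).round(4))
go((*board((-.008,-.105,0))[:2],.045),-87.5)
E
```

```text
clock: 25.3
tool_pos: [0.6204, -0.192, 0.0187]
orientation: [-179.8, 0.0, -87.5]
force: [-4.3, 2.6, 12.0]
opening: 0.0296
[ 0.6411 -0.1785  0.02  ]
[ 0.6414 -0.1739  0.023 ]
[ 0.5961 -0.1773  0.02  ]
[ 0.5966 -0.1728  0.023 ]
[ 0.6417 -0.1734  0.018 ] [ 0.5957 -0.1754  0.018 ]
t 25.35 pos [ 0.6204 -0.192   0.0187] rpy [-1.7983e+02  4.0000e-02 -8.7460e+01] F [-5.1  2.9 12.6] open 0.0296
shift [0.0003, 0.0009, -0.0263] dist 0.026 rot [-0.003, 0.0007, 0.0007] deg 0.2
```

View pics/s20c.png

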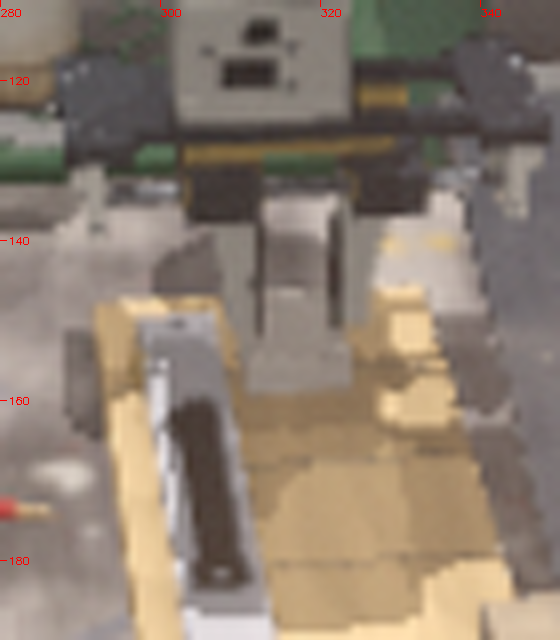

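```bash
python3 - <<'E'
from h import *
s=shot("scene","s20")
im=cv2.resize(s["image"][145:165,300:332],None,fx=24,fy=24,interpolation=cv2.INTER_CUBIC); cv2.imwrite("pics/s20d.png",im)
q=np.array([.6204,-.192,0])
for dy in (0,-.002,-.004,-.006):
  print(dy,[ (np.array(proj(s,board((bx,-.105+by+dy,z)))-np.array((300,145)))*24).round(0).tolist() for bx,by,z in ((.017,.018,.018),(-.029,.018,.018),(.017,.018,.033),(-.029,.018,.033),(-.029,-.018,.033))])
E
```

```text
0 [[236.0, 347.0], [556.0, 328.0], [236.0, 258.0], [558.0, 240.0], [525.0, 104.0]]
-0.002 [[235.0, 339.0], [554.0, 321.0], [234.0, 250.0], [557.0, 232.0], [523.0, 96.0]]
-0.004 [[233.0, 331.0], [553.0, 313.0], [233.0, 243.0], [555.0, 224.0], [521.0, 89.0]]
-0.006 [[232.0, 324.0], [551.0, 305.0], [231.0, 235.0], [553.0, 217.0], [519.0, 82.0]]
```

View pics/s20d.png

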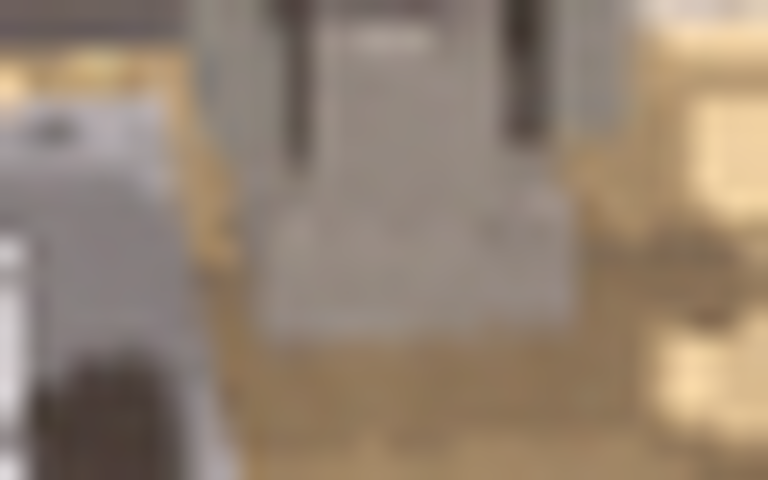

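```bash
python3 - <<'E'
from h import *
s=shot("scene","s20")
for k,y in enumerate((-.105,-.035,.035,.105)):
  print(k,[(8*(np.array(proj(s,board((x,y,.018))))+.5-(285,130))).round(1).tolist() for x in (.02,-.07)])
E
```

```text
0 [[191.3, 216.9], [397.2, 205.0]]
1 [[209.0, 310.1], [423.7, 296.9]]
2 [[228.4, 411.8], [452.5, 397.1]]
3 [[249.7, 523.2], [484.1, 506.7]]
```

```bash
python3 -m pendant '[[-0.001,0,-0.003,0,0,0,-1],[-0.003,-0.002,-0.003,0,0,0,-1],[-0.003,-0.004,-0.003,0,0,0,-1],[-0.003,-0.006,-0.003,0,0,0,-1],[-0.003,-0.007,-0.003,0,0,0,-1],[-0.003,-0.007,-0.003,0,0,0,-1]]'
python3 - <<'E'
from h import *
go((*board((-.00,-.105,0))[:2],.019),-87.5)
s=shot("scene","s21")
im=cv2.resize(s["image"][140:165,300:332],None,fx=24,fy=24,interpolation=cv2.INTER_CUBIC); cv2.imwrite("pics/s21d.png",im)
E
```

```text
clock: 26.2
tool_pos: [0.627, -0.1886, 0.0196]
orientation: [-179.9, 0.1, -87.5]
force: [0.1, 0.8, -0.5]
opening: 0.0297
t 26.2 pos [ 0.627  -0.1886  0.0196] rpy [-1.7991e+02  8.0000e-02 -8.7500e+01] F [ 0.1  0.8 -0.5] open 0.0297
shift [0.0034, -0.0004, 0.0006] dist 0.003 rot [-0.0016, 0.0013, 0.0001] deg 0.1
```

View pics/s21d.png

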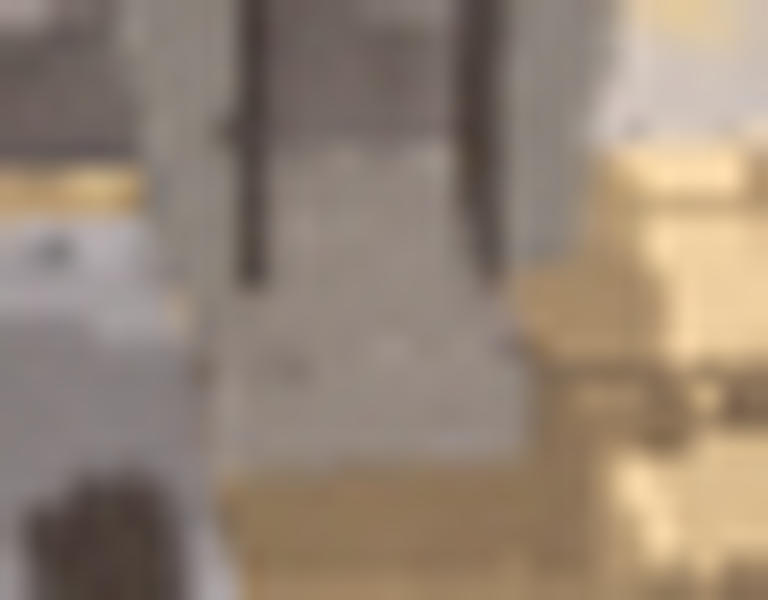

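```bash
python3 -m pendant '[[0,-0.0007,0,0,0,0,-1],[0,-0.0014,0,0,0,0,-1],[0,-0.0014,0,0,0,0,-1]]'; python3 -m pendant '[[0,-0.0007,0.0005,0,0,0,-1],[0,-0.0012,0.001,0,0,0,-1],[0,-0.0012,0.001,0,0,0,-1]]'
```

```text
clock: 26.62
tool_pos: [0.6282, -0.1886, 0.0198]
orientation: [-179.9, 0.1, -87.5]
force: [-0.9, 0.1, 0.8]
opening: 0.0295
clock: 27.0
tool_pos: [0.6283, -0.1886, 0.0189]
orientation: [180.0, 0.1, -87.5]
force: [-6.3, 0.0, 5.8]
opening: 0.0293
```

```bash
python3 -m pendant '[[0,0.001,0,0,0,0,-1],[0,0.001,0,0,0,0,-0.1],[0,0.001,0,0,0,0,-0.1],[0,0.001,0,0,0,0,-0.1],[0,0.001,-0.03,0,0,0,-0.1],[0,0.001,-0.08,0,0,0,-0.1],[0,0.001,-0.14,0,0,0,-0.1],[0,0.001,-0.2,0,0,0,-0.1],[0,0.001,-0.24,0,0,0,-0.1],[0,0.001,-0.24,0,0,0,-0.1]]'
python3 - <<'E'
from h import *
go((*mould((.027,0,0))[:2],.25),-95.63)
E
```

```text
clock: 28.25
tool_pos: [0.6302, -0.1892, 0.2634]
orientation: [-179.4, -0.0, -87.5]
force: [-0.6, 0.7, -0.3]
opening: 0.0393
t 28.25 pos [ 0.6302 -0.1892  0.2634] rpy [-179.45   -0.    -87.48] F [-0.6  0.7 -0.3] open 0.0393
shift [-0.5687, 0.0918, 0.0126] dist 0.576 rot [-0.0096, 0.0007, 0.1423] deg 8.2
```

```bash
python3 -m pendant '[[-0.5687,0.0918,0,-0.01,0,0.1423,-0.1],[-0.5687,0.0918,0,-0.01,0,0.1423,-0.1],[-0.5687,0.0918,0,-0.01,0,0.1423,-0.1],[-0.5687,0.0918,0,-0.01,0,0.1423,-0.1],[-0.5687,0.0918,0,-0.01,0,0.1423,-0.1],[-0.5687,0.0918,0,-0.01,0,0.1423,-0.1],[-0.5687,0.0918,0,-0.01,0,0.1423,-0.1],[-0.5687,0.0918,0,-0.01,0,0.1423,-0.1],[-0.5687,0.0918,0,-0.01,0,0.1423,-0.1],[-0.5687,0.0918,0.05,-0.01,0,0.1423,-0.1],[-0.5687,0.0918,0.11,-0.01,0,0.1423,-0.1],[-0.5687,0.0918,0.16,-0.01,0,0.1423,-0.1]]'; python3 -m pendant '[[0,0,0,0,0,0,-0.1],[0,0,0,0,0,0,-0.1]]'
python3 - <<'E'
from h import *
go(mould((.027,0,.0125)),-95.63)
t=shot("top","t22");s=shot("scene","s22");crop(t,380,160,450,230,8,"t22c");crop(s,320,220,420,310,7,"s22c")
T=crop
E
```

```text
clock: 29.75
tool_pos: [0.5107, 0.3752, 0.0962]
orientation: [179.4, -0.0, -95.6]
force: [-0.5, -1.0, -1.1]
opening: 0.0393
clock: 30.0
tool_pos: [0.5129, 0.3762, 0.1011]
orientation: [179.6, 0.1, -95.6]
force: [0.7, 0.8, 1.1]
opening: 0.039
t 30.0 pos [0.5129 0.3762 0.1011] rpy [ 1.7962e+02  1.0000e-01 -9.5620e+01] F [0.7 0.8 1.1] open 0.039
shift [0.0014, -0.0013, 0.0886] dist 0.089 rot [0.0067, 0.0018, 0.0003] deg 0.4
```

View pics/t22c.png

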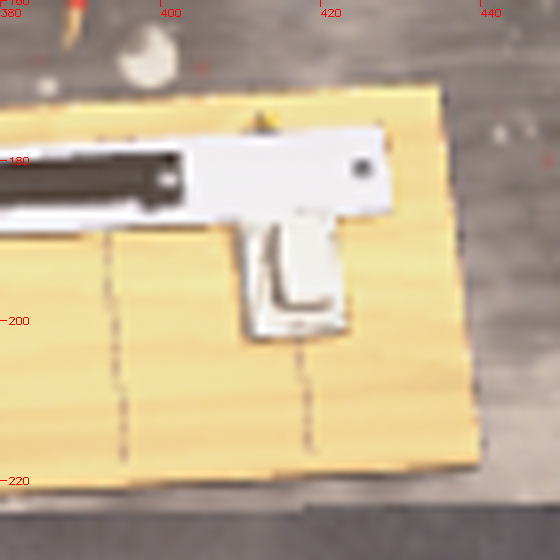

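View pics/s22c.png

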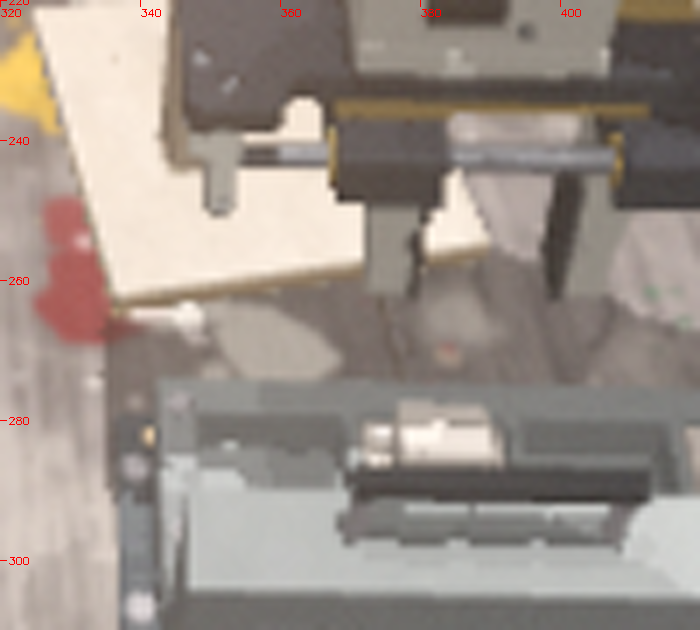

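```bash
python3 -m pendant '[[0.001,-0.001,0.04,0.005,0,0,-0.1],[0.001,-0.001,0.07,0.005,0,0,-0.1],[0.001,-0.001,0.0875,0.005,0,0,-0.1],[0.001,-0.001,0.0875,0.005,0,0,-0.1],[0.001,-0.001,0.0875,0.005,0,0,-1],[0.001,-0.001,0.0875,0.005,0,0,-1],[0.001,-0.001,0.0875,0.005,0,0,-1]]';python3 -m pendant '[[0,0,-0.01,0,0,0,-1],[0,0,-0.03,0,0,0,-1],[0,0,-0.08,0,0,0,-1],[0,0,-0.14,0,0,0,-1],[0,0,-0.2,0,0,0,-1],[0,0,-0.245,0,0,0,-1],[0,0,-0.245,0,0,0,-1],[0,0,-0.245,0,0,0,-1]]'
python3 - <<'E'
from h import *
go((*board((-.008,.105,0))[:2],.26),-87.5)
E
```

```text
clock: 30.98
tool_pos: [0.5129, 0.3755, 0.0135]
orientation: [179.9, 0.2, -95.6]
force: [-0.9, -0.0, 6.6]
opening: 0.0298
clock: 31.98
tool_pos: [0.5122, 0.374, 0.2567]
orientation: [179.8, 0.0, -95.7]
force: [-0.2, -1.1, -1.9]
opening: 0.0298
t 31.98 pos [0.5122 0.374  0.2567] rpy [ 1.7976e+02  5.0000e-02 -9.5660e+01] F [-0.2 -1.1 -1.9] open 0.0298
shift [0.3451, -0.1328, -0.0042] dist 0.37 rot [0.0041, 0.0011, -0.1424] deg 8.2
```

```bash
python3 -m pendant '[[0.345,-0.1328,0,0.004,0,-0.1424,-1],[0.345,-0.1328,0,0.004,0,-0.1424,-1],[0.345,-0.1328,0,0.004,0,-0.1424,-1],[0.345,-0.1328,0,0.004,0,-0.1424,-1],[0.345,-0.1328,0,0.004,0,-0.1424,-1],[0.345,-0.1328,0,0.004,0,-0.1424,-1],[0.345,-0.1328,0.05,0.004,0,-0.1424,-1],[0.345,-0.1328,0.1,0.004,0,-0.1424,-1],[0.345,-0.1328,0.15,0.004,0,-0.1424,-1],[0.345,-0.1328,0.19,0.004,0,-0.1424,-1],[0.345,-0.1328,0.208,0.004,0,-0.1424,-1],[0.345,-0.1328,0.208,0.004,0,-0.1424,-1]]'
python3 - <<'E'
from h import *
go((*board((-.008,.105,0))[:2],.0195),-87.5)
E
```

```text
clock: 33.48
tool_pos: [0.608, 0.0174, 0.0452]
orientation: [179.7, -0.0, -87.5]
force: [0.1, 0.5, -0.3]
opening: 0.0296
t 33.48 pos [0.608  0.0174 0.0452] rpy [ 1.797e+02 -3.000e-02 -8.751e+01] F [ 0.1  0.5 -0.3] open 0.0296
shift [0.0, -0.0025, 0.0257] dist 0.026 rot [0.0052, -0.0005, -0.0001] deg 0.3
```

```bash
python3 -m pendant '[[0,-0.0025,0.01,0.003,0,0,-1],[0,-0.0025,0.02,0.003,0,0,-1],[0,-0.0025,0.0265,0.003,0,0,-1],[0,-0.0025,0.0285,0.003,0,0,-1],[0,-0.0025,0.0285,0.003,0,0,-1]]'
python3 - <<'E'
from h import *
go((*board((-.008,.105,0))[:2],.0195),-87.5)
s=shot("scene","s23");crop(s,285,160,345,230,8,"s23c")
for bx,by,z in ((.015,.018,.018),(-.031,.018,.018),(.015,.018,.033),(-.031,.018,.033)): print((8*(np.array(proj(s,board((bx,.105+by,z))))+.5-(285,160))).round(0))
E
```

```text
clock: 34.1
tool_pos: [0.6129, 0.0183, 0.0197]
orientation: [-179.8, 0.1, -87.5]
force: [0.1, -0.9, -0.9]
opening: 0.0296
t 34.1 pos [0.6129 0.0183 0.0197] rpy [-1.7978e+02  6.0000e-02 -8.7480e+01] F [ 0.1 -0.9 -0.9] open 0.0296
shift [0.0007, 0.0026, 0.0002] dist 0.003 rot [-0.0038, 0.001, 0.0003] deg 0.2
[269. 313.]
[390. 304.]
[269. 281.]
[392. 273.]
```

View pics/s23c.png

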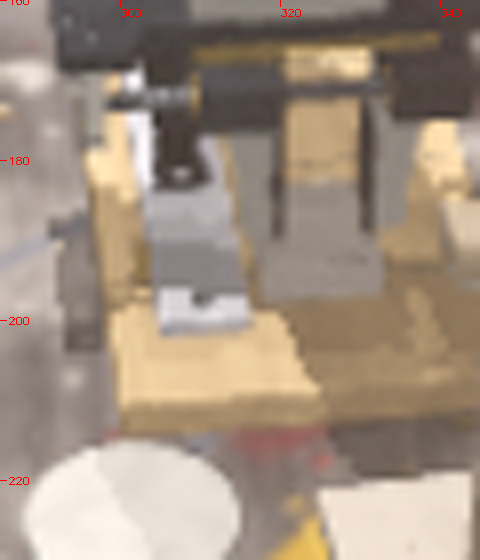

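```bash
python3 -m pendant '[[-0.003,0,0.001,0,0,0,-1],[-0.003,-0.002,0.001,0,0,0,-1],[-0.003,-0.004,0.0015,0,0,0,-1],[-0.003,-0.0045,0.0015,0,0,0,-1],[-0.003,-0.0045,0.0015,0,0,0,-1]]'; python3 -m pendant '[[0,-0.0007,0,0,0,0,-1],[0,-0.0014,0,0,0,0,-1],[0,-0.0014,0,0,0,0,-1]]'
```

```text
clock: 34.78
tool_pos: [0.6173, 0.0214, 0.0181]
orientation: [-179.8, 0.1, -87.5]
force: [0.0, -0.8, -0.4]
opening: 0.0299
clock: 35.15
tool_pos: [0.6182, 0.0214, 0.0181]
orientation: [-179.8, 0.0, -87.5]
force: [-1.7, 0.5, 0.3]
opening: 0.0296
```

```bash
python3 -m pendant '[[0,-0.0007,0.001,0,0,0,-1],[0,-0.0014,0.002,0,0,0,-1],[0,-0.0014,0.002,0,0,0,-1]]'; python3 - <<'E'
from h import *
go((0,0,0),-87.5)
s=shot("scene","s24");crop(s,285,160,345,230,8,"s24c")
E
```

```text
clock: 35.52
tool_pos: [0.6183, 0.0212, 0.0155]
orientation: [-180.0, 0.0, -87.5]
force: [-6.3, -0.3, 1.1]
opening: 0.0295
t 35.52 pos [0.6183 0.0212 0.0155] rpy [-1.7996e+02  3.0000e-02 -8.7510e+01] F [-6.3 -0.3  1.1] open 0.0295
shift [-0.0057, 0.6187, 0.0151] dist 0.619 rot [-0.0007, 0.0005, -0.0002] deg 0.0
```

View pics/s24c.png

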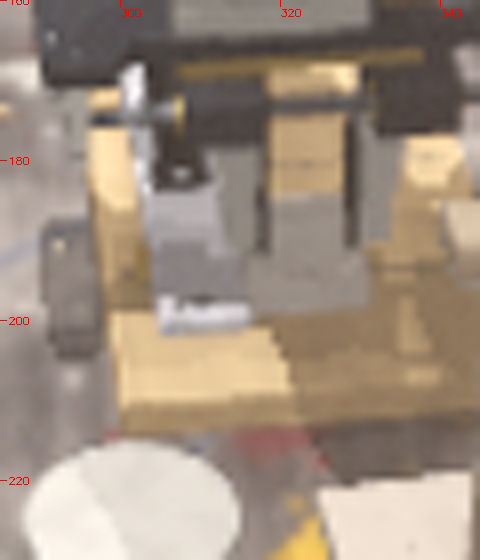

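```bash
python3 -m pendant '[[0,0.001,0.0005,0,0,0,-1],[0,0.001,0.0005,0,0,0,-0.1],[0,0.001,0.0005,0,0,0,-0.1],[0,0.001,0.0005,0,0,0,-0.1],[0,0.001,-0.03,0,0,0,-0.1],[0,0.001,-0.08,0,0,0,-0.1],[0,0.001,-0.14,0,0,0,-0.1],[0,0.001,-0.2,0,0,0,-0.1],[0,0.001,-0.24,0,0,0,-0.1],[0,0.001,-0.24,0,0,0,-0.1]]'
python3 - <<'E'
from h import *
go((*mould((-.081,0.001,0))[:2],.25),-95.63)
E
```

```text
clock: 36.83
tool_pos: [0.6202, 0.0216, 0.2606]
orientation: [-179.3, 0.1, -87.5]
force: [0.6, 0.6, -1.0]
opening: 0.0397
t 36.83 pos [0.6202 0.0216 0.2606] rpy [-1.7934e+02  1.4000e-01 -8.7470e+01] F [ 0.6  0.6 -1. ] open 0.0397
shift [-0.374, 0.1979, 0.0093] dist 0.423 rot [-0.0114, 0.0033, 0.1424] deg 8.2
```

```bash
python3 -m pendant '[[-0.374,0.198,0,-0.01,0,0.1423,-0.1],[-0.374,0.198,0,-0.01,0,0.1423,-0.1],[-0.374,0.198,0,-0.01,0,0.1423,-0.1],[-0.374,0.198,0,-0.01,0,0.1423,-0.1],[-0.374,0.198,0,-0.01,0,0.1423,-0.1],[-0.374,0.198,0,-0.01,0,0.1423,-0.1],[-0.374,0.198,0,-0.01,0,0.1423,-0.1],[-0.374,0.198,0.05,-0.01,0,0.1423,-0.1],[-0.374,0.198,0.11,-0.01,0,0.1423,-0.1],[-0.374,0.198,0.16,-0.01,0,0.1423,-0.1],[-0.374,0.198,0.16,-0.01,0,0.1423,-0.1],[-0.374,0.198,0.16,-0.01,0,0.1423,-0.1]]'
python3 - <<'E'
from h import *
go(mould((-.081,0.001,.0125)),-95.63)
t=shot("top","t25");s=shot("scene","s25");crop(t,325,160,440,225,6,"t25c");crop(s,360,220,470,310,7,"s25c")
E
```

```text
clock: 38.33
tool_pos: [0.4054, 0.3873, 0.0974]
orientation: [179.7, 0.1, -95.6]
force: [0.1, -0.0, -0.5]
opening: 0.0393
t 38.33 pos [0.4054 0.3873 0.0974] rpy [ 1.7971e+02  1.1000e-01 -9.5610e+01] F [ 0.1 -0.  -0.5] open 0.0393
shift [0.0009, -0.0012, 0.0849] dist 0.085 rot [0.0051, 0.002, 0.0004] deg 0.3
```

View pics/t25c.png

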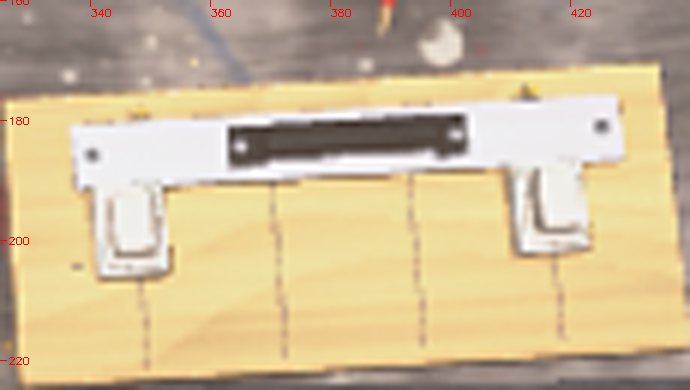

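View pics/s25c.png

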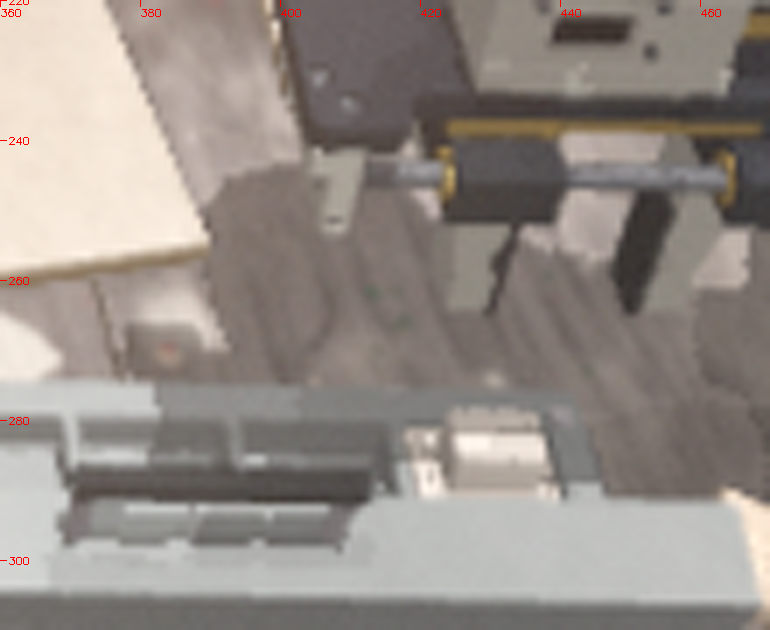

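```bash
python3 - <<'E'
from h import *
t=shot("top","t26")
a=cv2.resize(t["image"][180:212,334:360],None,fx=16,fy=16,interpolation=cv2.INTER_CUBIC)
b=cv2.resize(t["image"][180:212,404:430],None,fx=16,fy=16,interpolation=cv2.INTER_CUBIC)
cv2.imwrite("pics/bl.png",np.hstack([a[:,:400],b[:,:400]]))
for y,u0 in ((.105,334),(-.105,404)):
  print([(16*(np.array(proj(t,board((bx,y+by,z))))+.5-(u0,180))).round(0).tolist() for bx,by,z in ((-.023,.018,.033),(-.023,-.018,.033),(-.023,.018,.018),(-.023,-.018,.018),(-.03,0,.018))])
  print("boss",[(16*(np.array(proj(t,board((bx,y+by,z))))+.5-(u0,180))).round(0).tolist() for bx,by,z in ((-.015,.01,.054),(-.015,-.01,.054),(.015,-.01,.054),(.015,.01,.054))])
E
```

```text
[[141.0, 416.0], [332.0, 406.0], [137.0, 430.0], [326.0, 419.0], [234.0, 461.0]]
boss [[187.0, 351.0], [295.0, 346.0], [284.0, 187.0], [176.0, 193.0]]
[[136.0, 355.0], [327.0, 345.0], [119.0, 370.0], [308.0, 360.0], [217.0, 401.0]]
boss [[200.0, 290.0], [308.0, 284.0], [291.0, 126.0], [184.0, 132.0]]
```

View pics/bl.png

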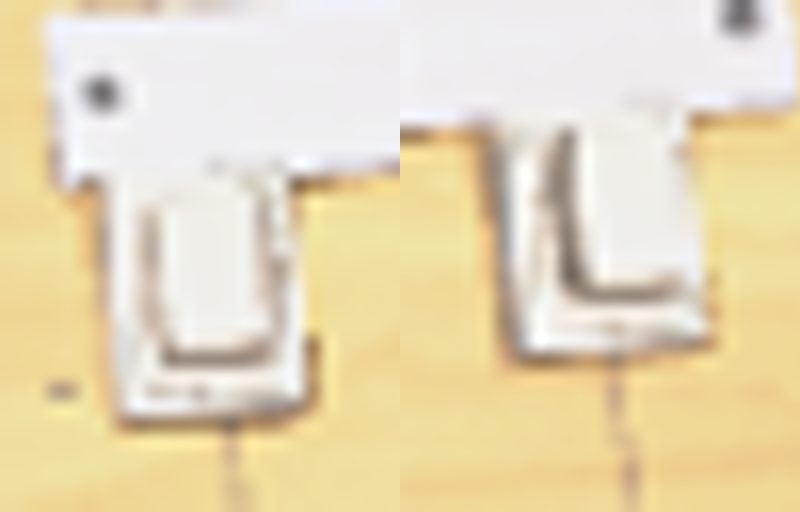

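```bash
python3 -m pendant '[[0.001,-0.001,0.04,0.005,0,0,-0.1],[0.001,-0.001,0.07,0.005,0,0,-0.1],[0.001,-0.001,0.0845,0.005,0,0,-0.1],[0.001,-0.001,0.0845,0.005,0,0,-0.1],[0.001,-0.001,0.0845,0.005,0,0,-1],[0.001,-0.001,0.0845,0.005,0,0,-1],[0.001,-0.001,0.0845,0.005,0,0,-1]]';python3 -m pendant '[[0,0,-0.01,0,0,0,-1],[0,0,-0.03,0,0,0,-1],[0,0,-0.08,0,0,0,-1],[0,0,-0.14,0,0,0,-1],[0,0,-0.2,0,0,0,-1],[0,0,-0.245,0,0,0,-1],[0,0,-0.245,0,0,0,-1],[0,0,-0.245,0,0,0,-1]]'
python3 - <<'E'
from h import *
go((*board((-.012,-.035,0))[:2],.26),-87.5)
E
```

```text
clock: 39.35
tool_pos: [0.4055, 0.3865, 0.0127]
orientation: [180.0, 0.2, -95.6]
force: [-1.2, -0.4, 5.4]
opening: 0.0298
clock: 40.35
tool_pos: [0.4047, 0.3848, 0.2562]
orientation: [179.9, 0.1, -95.7]
force: [-0.5, -0.5, -1.8]
opening: 0.0296
t 40.35 pos [0.4047 0.3848 0.2562] rpy [ 1.7988e+02  5.0000e-02 -9.5650e+01] F [-0.5 -0.5 -1.8] open 0.0296
shift [0.4844, -0.2567, -0.0048] dist 0.548 rot [0.002, 0.001, -0.1423] deg 8.2
```

```bash
python3 -m pendant '[[0.485,-0.2567,0,0.002,0,-0.1423,-1],[0.485,-0.2567,0,0.002,0,-0.1423,-1],[0.485,-0.2567,0,0.002,0,-0.1423,-1],[0.485,-0.2567,0,0.002,0,-0.1423,-1],[0.485,-0.2567,0,0.002,0,-0.1423,-1],[0.485,-0.2567,0,0.002,0,-0.1423,-1],[0.485,-0.2567,0,0.002,0,-0.1423,-1],[0.485,-0.2567,0,0.002,0,-0.1423,-1],[0.485,-0.2567,0,0.002,0,-0.1423,-1],[0.485,-0.2567,0.05,0.002,0,-0.1423,-1],[0.485,-0.2567,0.11,0.002,0,-0.1423,-1],[0.485,-0.2567,0.16,0.002,0,-0.1423,-1]]'
python3 -m pendant '[[0,0,0.02,0,0,0,-1],[0,0,0.045,0,0,0,-1],[0,0,0.055,0,0,0,-1],[0,0,0.055,0,0,0,-1]]'
python3 - <<'E'
from h import *
go((*board((-.012,-.035,0))[:2],.0175),-87.5)
E
```

```text
clock: 41.85
tool_pos: [0.6106, -0.1229, 0.0917]
orientation: [179.8, 0.1, -87.5]
force: [0.9, -0.2, -1.7]
opening: 0.0291
clock: 42.35
tool_pos: [0.6119, -0.1226, 0.0394]
orientation: [179.9, 0.0, -87.5]
force: [-1.0, -0.4, -0.1]
opening: 0.0298
t 42.35 pos [ 0.6119 -0.1226  0.0394] rpy [ 1.7989e+02  4.0000e-02 -8.7490e+01] F [-1.  -0.4 -0.1] open 0.0298
shift [0.0001, -0.0006, 0.0219] dist 0.022 rot [0.002, 0.0007, 0.0002] deg 0.1
```

```bash
python3 -m pendant '[[0,0,0.01,0,0,0,-1],[0,0,0.019,0,0,0,-1],[0,-0.003,0.022,0,0,0,-1],[0,-0.006,0.0235,0,0,0,-1],[0,-0.009,0.0235,0,0,0,-1],[0,-0.011,0.0235,0,0,0,-1],[0,-0.011,0.0235,0,0,0,-1]]'
python3 - <<'E'
from h import *
go((*board((0,-.035,0))[:2],.0145),-87.5)
s=shot("scene","s27");crop(s,285,130,345,200,8,"s27c")
E
```

```text
clock: 43.22
tool_pos: [0.6241, -0.122, 0.0172]
orientation: [-179.9, 0.0, -87.5]
force: [0.2, -0.8, -0.5]
opening: 0.0294
t 43.23 pos [ 0.6241 -0.122   0.0172] rpy [-1.7994e+02  5.0000e-02 -8.7480e+01] F [ 0.2 -0.8 -0.5] open 0.0294
shift [0.0001, -0.0003, 0.0027] dist 0.003 rot [-0.0011, 0.0008, 0.0003] deg 0.1
```

View pics/s27c.png

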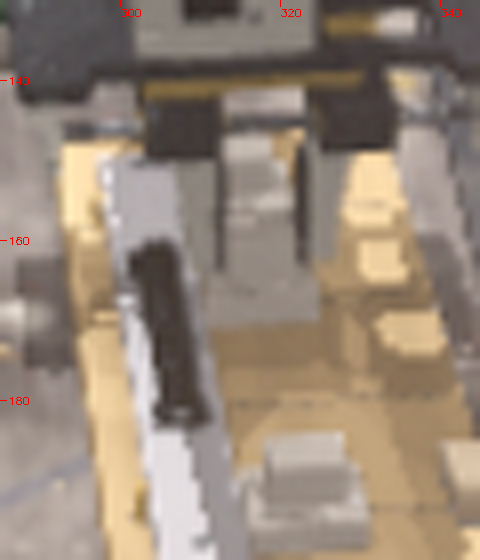

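```bash
python3 -m pendant '[[0,-0.0007,0.001,0,0,0,-1],[0,-0.0014,0.002,0,0,0,-1],[0,-0.0014,0.002,0,0,0,-1]]'; python3 -m pendant '[[0,-0.0005,0.0005,0,0,0,-1],[0,-0.001,0.001,0,0,0,-1],[0,-0.001,0.001,0,0,0,-1]]'
```

```text
clock: 43.65
tool_pos: [0.6248, -0.1219, 0.0148]
orientation: [180.0, 0.1, -87.5]
force: [-1.1, 0.0, -0.2]
opening: 0.0295
clock: 44.02
tool_pos: [0.6249, -0.122, 0.0147]
orientation: [179.9, 0.0, -87.5]
force: [-7.9, 0.5, 9.9]
opening: 0.0294
```

Contact with both board and straightedge. Release with a small opening and lift.

```bash
python3 -m pendant '[[0,0.001,-0.001,0,0,0,-1],[0,0.001,-0.001,0,0,0,-0.25],[0,0.001,-0.001,0,0,0,-0.25],[0,0.001,-0.001,0,0,0,-0.25],[0,0.001,-0.015,0,0,0,-0.25],[0,0.001,-0.04,0,0,0,-0.25],[0,0.001,-0.1,0,0,0,-0.25],[0,0.001,-0.16,0,0,0,-0.25],[0,0.001,-0.22,0,0,0,-0.4],[0,0.001,-0.245,0,0,0,-0.6],[0,0.001,-0.245,0,0,0,-0.8]]'
python3 - <<'E'
from h import *
b=bar(1.75);print(b, lid(1.75,.035,-.092,.03),lid(1.75,.035,-.092,0))
go((b[0],b[1]-.02,.28),-95.63)
E
```

```text
clock: 45.4
tool_pos: [0.6266, -0.1222, 0.2633]
orientation: [-179.6, 0.0, -87.5]
force: [-0.2, 0.6, -0.6]
opening: 0.0129
[0.53041296 0.46527857 0.14990733] [0.53162596 0.47758329 0.11717933] [0.52872997 0.44820611 0.12252671]
t 45.4 pos [ 0.6266 -0.1222  0.2633] rpy [-1.7956e+02  3.0000e-02 -8.7470e+01] F [-0.2  0.6 -0.6] open 0.0129
shift [-0.5712, 0.071, -0.0169] dist 0.576 rot [-0.0077, 0.0012, 0.1424] deg 8.2
```

```bash
python3 - <<'E'
from h import *
b=bar(1.75);go((b[0],.497,.26),-95.63)
E
python3 -m pendant '[[-0.623,0.066,0,-0.008,0,0.142,-1],[-0.623,0.066,0,-0.008,0,0.142,-1],[-0.623,0.066,0,-0.008,0,0.142,-1],[-0.623,0.066,0,-0.008,0,0.142,-1],[-0.623,0.066,0,-0.008,0,0.142,-1],[-0.623,0.066,0,-0.008,0,0.142,-1],[-0.623,0.066,0,-0.008,0,0.142,-1],[-0.623,0.066,0,-0.008,0,0.142,-1],[-0.623,0.066,0,-0.008,0,0.142,-1],[-0.623,0.066,0,-0.008,0,0.142,-1],[-0.623,0.066,0.02,-0.008,0,0.142,-1],[-0.623,0.066,0.05,-0.008,0,0.142,-1]]'
python3 - <<'E'
from h import *
b=bar(1.75);go((b[0],.497,.113),-95.63)
t=shot("top","t28");s=shot("scene","s28");crop(t,325,160,440,225,6,"t28c");crop(s,320,180,460,320,5,"s28c")
E
```

```text
t 45.4 pos [ 0.6266 -0.1222  0.2633] rpy [-1.7956e+02  3.0000e-02 -8.7470e+01] F [-0.2  0.6 -0.6] open 0.0129
shift [-0.6229, 0.0688, 0.0031] dist 0.627 rot [-0.0077, 0.0012, 0.1424] deg 8.2
clock: 46.9
tool_pos: [0.5314, 0.4989, 0.2086]
orientation: [179.6, 0.0, -95.5]
force: [0.9, -0.1, 0.1]
opening: 0.0003
t 46.9 pos [0.5314 0.4989 0.2086] rpy [ 1.796e+02  5.000e-02 -9.553e+01] F [ 0.9 -0.1  0.1] open 0.0003
shift [0.002, 0.0001, 0.0956] dist 0.096 rot [0.007, 0.0008, 0.0018] deg 0.4
```

View pics/t28c.png

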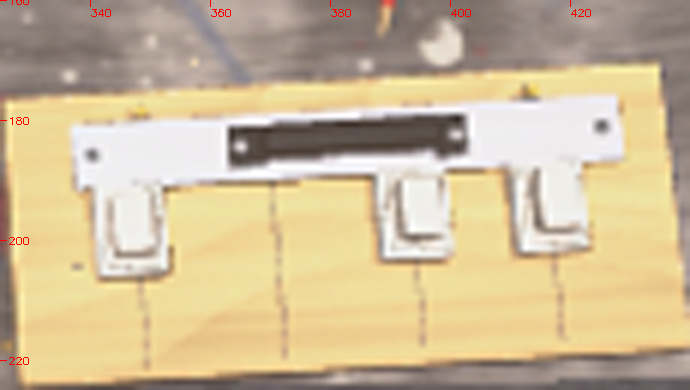

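View pics/s28c.png

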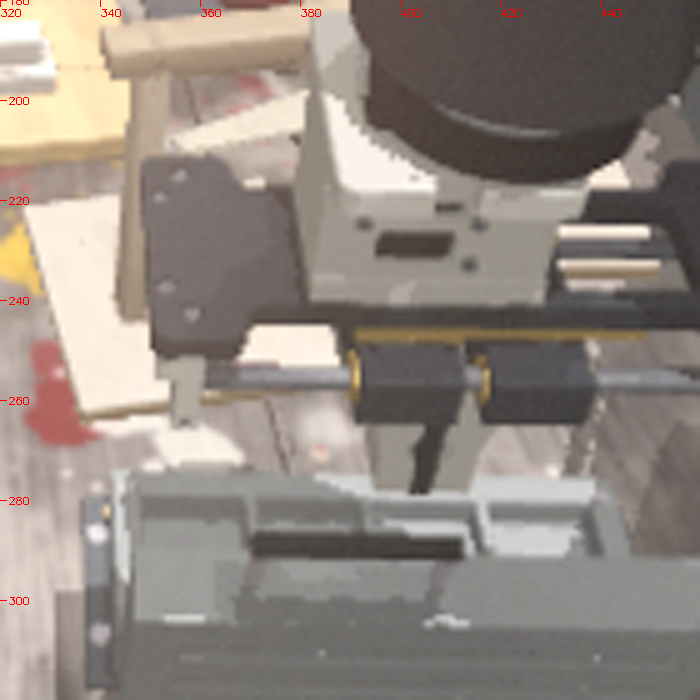

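```bash
python3 -m pendant '[[0.001,0,0.04,0.005,0,0,-1],[0.001,0,0.075,0.005,0,0,-1],[0.001,0,0.095,0.005,0,0,-1],[0.001,0,0.095,0.005,0,0,-1]]'; python3 -m pendant '[[0.006,0,0,0,0,0,-1],[0.012,0,0,0,0,0,-1],[0.018,0,0,0,0,0,-1],[0.024,0,-0.001,0,0,0,-1],[0.03,0,-0.002,0,0,0,-1],[0.036,0,-0.003,0,0,0,-1],[0.042,0,-0.003,0,0,0,-1],[0.042,0,-0.003,0,0,0,-1]]'
python3 - <<'E'
from h import *
go((0,0,0),-95.63)
s=shot("scene","s29");crop(s,320,180,460,320,5,"s29c")
E
```

```text
clock: 47.5
tool_pos: [0.5308, 0.4957, 0.1136]
orientation: [179.8, -0.1, -95.6]
force: [0.5, 0.2, -0.4]
opening: 0.0004
clock: 48.5
tool_pos: [0.5266, 0.4535, 0.1171]
orientation: [179.8, -0.1, -95.7]
force: [-0.2, 0.4, 0.2]
opening: 0.0002
t 48.5 pos [0.5266 0.4535 0.1171] rpy [ 1.7982e+02 -6.0000e-02 -9.5650e+01] F [-0.2  0.4  0.2] open 0.0002
shift [0.5031, 0.4789, 0.1192] dist 0.705 rot [0.0032, -0.0011, -0.0004] deg 0.2
```

View pics/s29c.png

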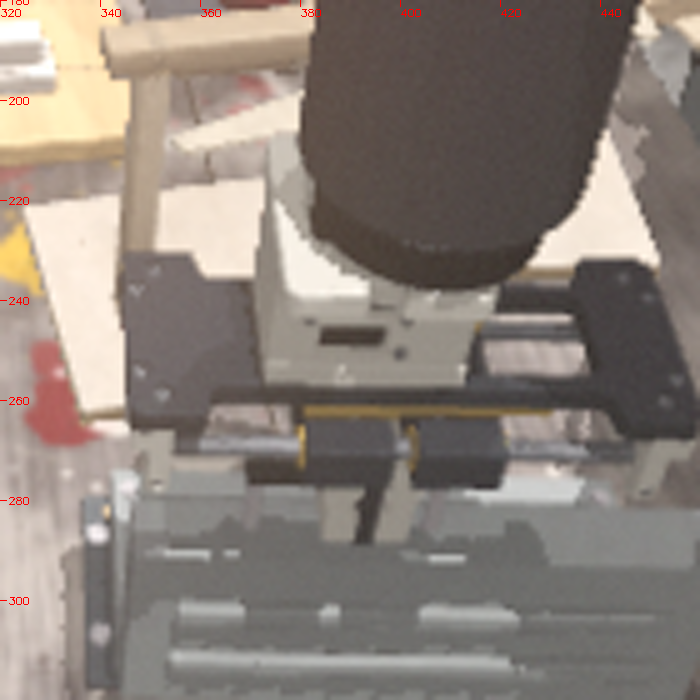

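```bash
python3 - <<'E'
from h import *
o=ctrl.get_obs();A=R.from_euler("xyz",o["orientation"],degrees=True)
ey=np.array([-np.sin(MYAW),np.cos(MYAW),0])
for th in np.arange(1.5,.49,-.1):
    b=bar(th); p=b+.0155*ey+[0,0,-.037]; p=p-np.array([np.cos(MYAW),np.sin(MYAW),0])*.0
    d=A.inv().apply(p-o["tool_pos"]); print(round(th,2),d.round(4),b.round(3))
E
```

```text
1.5 [ 0.0027 -0.0028 -0.0007] [0.527 0.435 0.155]
1.4 [ 0.0149 -0.0028 -0.0004] [0.526 0.423 0.154]
1.3 [ 0.0271 -0.0028  0.0011] [0.525 0.411 0.153]
1.2 [ 0.039  -0.0028  0.0039] [0.524 0.399 0.15 ]
1.1 [ 0.0506 -0.0029  0.0078] [0.523 0.387 0.146]
1.0 [ 0.0618 -0.0029  0.0128] [0.522 0.376 0.141]
0.9 [ 0.0724 -0.0029  0.0189] [0.521 0.366 0.135]
0.8 [ 0.0823 -0.0029  0.0261] [0.52  0.356 0.128]
0.7 [ 0.0915 -0.003   0.0342] [0.519 0.347 0.12 ]
0.6 [ 0.0998 -0.003   0.0432] [0.518 0.338 0.111]
0.5 [ 0.1072 -0.003   0.053 ] [0.517 0.331 0.101]
```

```bash
python3 -m pendant '[[0.009,0,0,0,0,0,-1],[0.015,0,0,0,0,0,-1],[0.021,0,0,0,0,0,-1],[0.027,0,0.001,0,0,0,-1],[0.033,0,0.0025,0,0,0,-1],[0.039,0,0.004,0,0,0,-1],[0.045,0,0.006,0,0,0,-1],[0.0506,0,0.008,0,0,0,-1],[0.056,0,0.01,0,0,0,-1],[0.0618,0,0.013,0,0,0,-1],[0.0618,0,0.013,0,0,0,-1]]'; python3 -m pendant '[[0.005,0,0.003,0,0,0,-1],[0.0106,0,0.006,0,0,0,-1],[0.0156,0,0.0095,0,0,0,-1],[0.0205,0,0.013,0,0,0,-1],[0.025,0,0.017,0,0,0,-1],[0.0297,0,0.021,0,0,0,-1],[0.0297,0,0.021,0,0,0,-1]]'
python3 - <<'E'
from h import *
go((0,0,0),-95.63)
s=shot("scene","s30");crop(s,320,180,460,320,5,"s30c")
E
```

```text
clock: 49.92
tool_pos: [0.5205, 0.3922, 0.104]
orientation: [179.8, -0.1, -95.7]
force: [-0.4, 0.2, 0.2]
opening: -0.0001
clock: 50.8
tool_pos: [0.5176, 0.3628, 0.0829]
orientation: [179.8, -0.0, -95.6]
force: [-0.2, 0.4, 0.4]
opening: 0.0005
t 50.8 pos [0.5176 0.3628 0.0829] rpy [ 1.7982e+02 -5.0000e-02 -9.5650e+01] F [-0.2  0.4  0.4] open 0.0005
shift [0.4119, 0.4791, 0.0847] dist 0.637 rot [0.0031, -0.0008, -0.0003] deg 0.2
```

View pics/s30c.png

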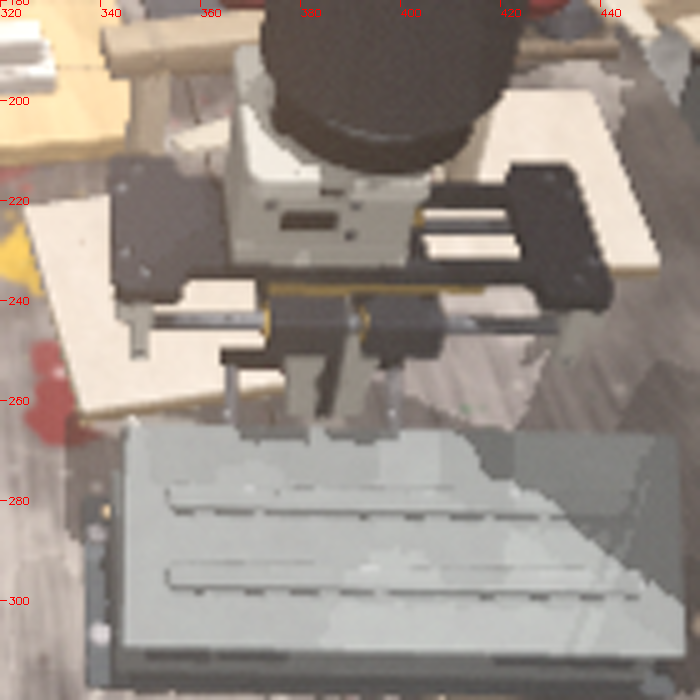

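```bash
python3 -m pendant '[[0,0,-0.03,0,0,0,-1],[0,0,-0.06,0,0,0,-1],[-0.02,0,-0.06,0,0,0,-1],[-0.02,0,-0.03,0,0,0,-1],[-0.02,0,-0.005,0,0,0,-1],[-0.017,0,0.002,0,0,0,-1],[-0.014,0,0.009,0,0,0,-1],[-0.011,0,0.015,0,0,0,-1],[-0.008,0,0.021,0,0,0,-1],[-0.005,0,0.026,0,0,0,-1],[-0.002,0,0.032,0,0,0,-1],[0,0,0.036,0,0,0,-1]]'; python3 -m pendant '[[0.003,0,0.004,0,0,0,-1],[0.004,0,0.008,0,0,0,-1],[0.004,0,0.01,0,0,0,-1],[0.004,0,0.01,0,0,0,-1]]'
python3 - <<'E'
from h import *
s=shot("scene","s31");crop(s,320,180,460,320,5,"s31c")
E
```

```text
clock: 52.35
tool_pos: [0.5177, 0.3635, 0.0468]
orientation: [179.8, -0.0, -95.6]
force: [-0.2, -1.3, 2.8]
opening: 0.0004
clock: 52.85
tool_pos: [0.5172, 0.3598, 0.0371]
orientation: [179.8, 0.0, -95.6]
force: [-0.4, 0.6, -0.0]
opening: 0.0004
```

View pics/s31c.png

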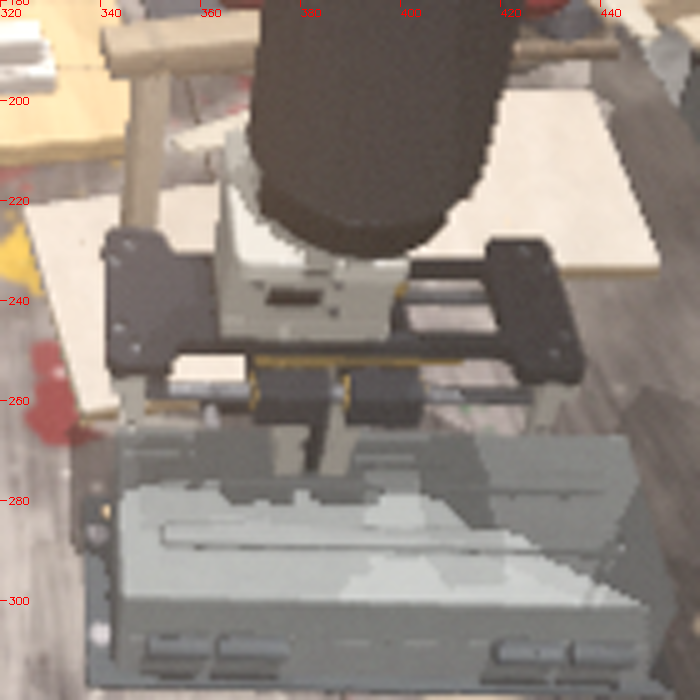

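```bash
python3 -m pendant '[[0,0,0.001,0,0,0,-1],[0,0,0.002,0,0,0,-1],[0,0,0.003,0,0,0,-1],[0,0,0.003,0,0,0,-1]]';python3 -m pendant '[[0,0,0.001,0,0,0,-1],[0,0,0.002,0,0,0,-1],[0,0,0.003,0,0,0,-1],[0,0,0.003,0,0,0,-1]]'
```

```text
clock: 53.4
tool_pos: [0.5175, 0.3597, 0.0357]
orientation: [179.9, 0.0, -95.6]
force: [-3.0, -2.9, 10.0]
opening: 0.0003
clock: 53.9
tool_pos: [0.5175, 0.3597, 0.0354]
orientation: [180.0, 0.1, -95.6]
force: [-11.7, -5.0, 30.5]
opening: 0.0003
```

```bash
python3 -m pendant '[[0,0,-0.005,0,0,0,-1],[0,0,-0.04,0,0,0,-1],[0,0,-0.09,0,0,0,-1],[0,0,-0.15,0,0,0,-1],[0,0,-0.21,0,0,0,-1],[-0.06,0,-0.24,0,0,0,-1],[-0.12,0,-0.24,0,0,0,-1],[-0.18,0,-0.24,0,0,0,-1],[-0.2,0,-0.24,0,0,0,-1],[-0.2,0,-0.24,0,0,0,-1]]'
python3 - <<'E'
from h import *
go((0,0,0),0)
t=shot("top","t32");s=shot("scene","s32");crop(s,320,240,480,330,5,"s32c");crop(t,325,160,440,225,6,"t32c");crop(t,180,190,260,300,5,"t32m")
for th in (0,.06,.12,.25): print(th,[(5*(np.array(proj(s,lid(th,x,y,.03)))+.5-(320,240))).round(0).tolist() for x,y in ((.118,-.092),(-.118,-.092),(.118,0),(-.118,0))],[(5*(np.array(proj(s,bar(th,x)))+.5-(320,240))).round(0).tolist() for x in (-.005,.075)])
E
```

```text
clock: 55.15
tool_pos: [0.5369, 0.5603, 0.2691]
orientation: [179.8, -0.1, -95.5]
force: [0.5, -0.5, -0.5]
opening: 0.0003
t 55.15 pos [0.5369 0.5603 0.2691] rpy [ 1.7979e+02 -9.0000e-02 -9.5540e+01] F [ 0.5 -0.5 -0.5] open 0.0003
shift [0.6091, 0.4793, 0.2719] dist 0.821 rot [0.0042, 0.0019, -1.6675] deg 95.5
0 [[115.0, 129.0], [625.0, 138.0], [123.0, 299.0], [678.0, 308.0]] [[367.0, 109.0], [201.0, 106.0]]
0.06 [[116.0, 125.0], [629.0, 134.0], [123.0, 302.0], [679.0, 312.0]] [[369.0, 101.0], [202.0, 98.0]]
0.12 [[117.0, 121.0], [633.0, 130.0], [123.0, 306.0], [680.0, 315.0]] [[372.0, 93.0], [204.0, 90.0]]
0.25 [[119.0, 115.0], [642.0, 125.0], [123.0, 315.0], [682.0, 324.0]] [[378.0, 79.0], [207.0, 76.0]]
```

View pics/s32c.png

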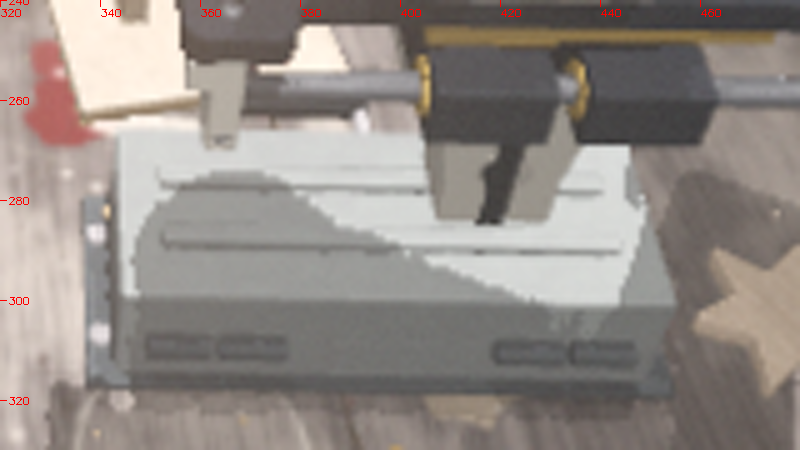

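View pics/t32c.png

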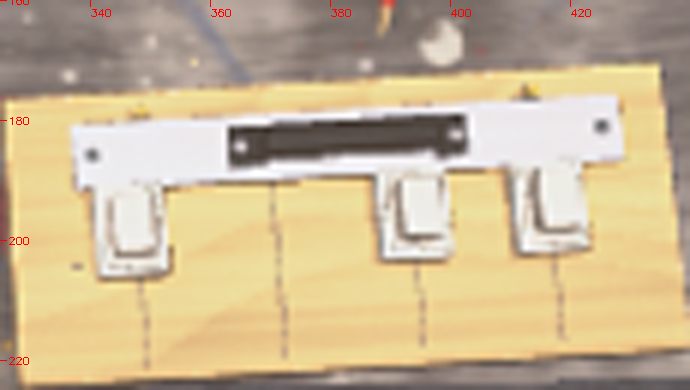

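View pics/s32.png

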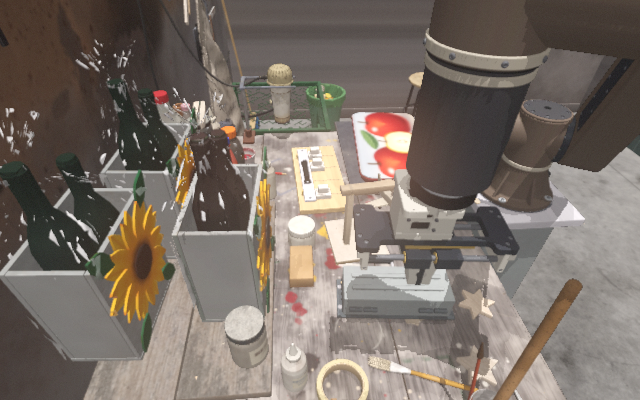

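```bash
python3 - <<'E'
from h import *
t=shot("top","t33");s=shot("scene","s33");crop(s,285,140,345,215,8,"s33c")
a=cv2.resize(t["image"][172:212,335:435],None,fx=8,fy=8,interpolation=cv2.INTER_CUBIC); cv2.imwrite("pics/t33c.png",a)
print("fit boss/foot predictions")
for y in (.105,-.035,-.105):
  print(y,[(8*(np.array(proj(t,board((bx,y+by,.033))))+.5-(335,172))).round(0).tolist() for bx,by in ((-.023,.018),(-.023,-.018))])
E
```

```text
fit boss/foot predictions
0.105 [[63.0, 272.0], [158.0, 267.0]]
-0.035 [[434.0, 252.0], [530.0, 247.0]]
-0.105 [[620.0, 242.0], [716.0, 237.0]]
```

View pics/s33c.png

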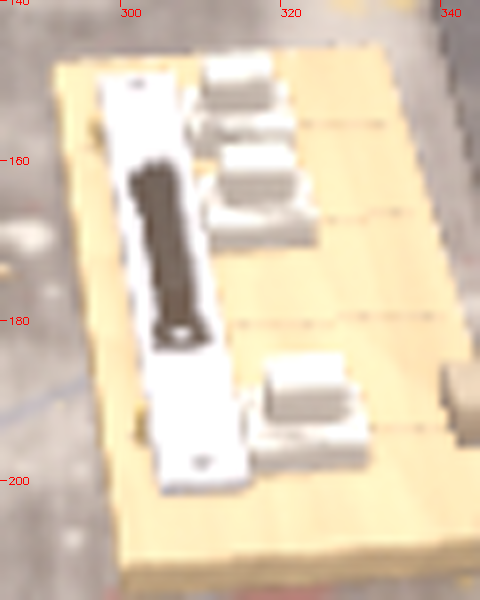

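View pics/t33c.png

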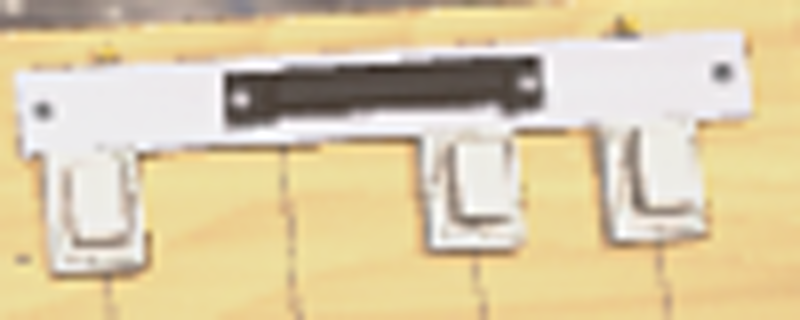

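```bash
python3 - <<'E'
from h import *
print(ctrl.close_job()); o=ctrl.get_obs(); print(o["clock"])
t=shot("top","t34");a=cv2.resize(t["image"][160:225,325:440],None,fx=6,fy=6,interpolation=cv2.INTER_CUBIC); cv2.imwrite("pics/t34c.png",a)
E
```

```text
the job is handed in; nothing more can be done
None
the job is handed in; nothing more can be done
```

The job is handed in at about 55 s, with the straightedge against both pins, all three castings on the board and the mould shut. Only three castings were in the mould; one cavity was empty. The hand-in gave no verdict, and I could not take a picture after it.

**What I did**
- I slid the straightedge against both pins while every casting was still in the mould.
- I opened the lid to about 1.75 rad rather than the full 1.9, which was enough.
- I laid the castings on ticks 0, 1 and 3, pushing each against the straightedge's near edge until I felt contact.
- I pushed the lid over and pressed it shut.

**Last checks, from the images just before handing in**
- **Straightedge:** the pins sat at x of about 19.7 and 19.3 mm in its frame, against a target of 20. I measured this before placing the castings, and later pictures show it still there.
- **Castings:** all boss up, snug and square by eye. They were about 2.5 to 3.6 mm off their ticks to the left, within the 8 mm limit.
- **Lid:** it stopped hard at about 30 N, and its edges match an angle between 0 and about 0.03 rad.
- **Bottle, tub and robot:** bottle and tub still upright in the last views; the arm was clear of everything.

**What disagreed**
- The fingertips are about 24 mm short of the stated TCP. My first grasp on the straightedge closed on nothing above its grip, and I corrected for this from then on.
- I gripped the bosses across their 30 mm instead of 20 mm, because the gripper body would otherwise have hit the open lid.
- The two cameras differ by about 3 to 4 mm sideways on the castings. I trusted the top view, where the pencil lines matched.

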